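# Clamp a flanged test chamber onto a bench leak tester

## Robot

A 6-joint arm with a two-finger parallel gripper is mounted at the origin on the work surface. World frame = base frame: x ahead of the robot, y to its left, z up, the work surface at z = 0. Lengths are in m, angles in rad, forces in N, time in s.
With the tool pointing down it reaches from about 0.375 to 0.9 m from the base axis. Payload 3.1 kg.
Tool frame: the origin (TCP) lies at the very end of the fingers, on their centre line; the grasp point (between the pads) lies 19 mm behind it (grip_depth is the distance from the TCP to the grasp point, in m); z points along the fingers, y is the line along which they close (so a half turn about z gives the same grasp; the last joint's range is limited). The gripper opens to 85 mm and grips with 20 to 120 N. Pads are 22 mm wide; open, the fingers measure 114 mm over their backs; the gripper's body (76 mm by 85 mm) begins 54 mm behind the grasp point. The pads swing forward as they close: fully open they stand 13 mm farther back than shut.
Start: joints at [0.972, 0.527, 1.433, -0, 1.181, -0.178], TCP at [0.255, 0.57, 0.206] pointing down, gripper open.
Joint ranges: [-3.08, 3.08], [-0.75, 2.2], [0.22, 2.44], [-1.43, 4.57], [0, 2.65], [-2.85, 2.85]. Speed limits (rad/s): [2.79, 2.79, 3.14, 3.14, 3.14, 3.14].

## Interface

Orientations are given as a unit quaternion [x, y, z, w].
In Python, from station import * gives the robot as it stands.
- The arm moves only by the tool apply_moves, never from a script. Its argument "plan" is a list of rows, each a list of 7 numbers: the shift along the tool's x, y, z in m, then the turn, a rotation vector about the tool's x, y, z in rad, then the gripper command: -1 is fully open, 1 is shut, values between are in proportion. In form: [[dx, dy, dz, wx, wy, wz, jaw], ...]. A call has 1 to 8 rows; each row shifts and turns the commanded pose from where the row before left it, along the tool's axes as they then stand; what a row does not reach is not made up. A row lasts 1/8 s, in which the tool goes at most 62.5 mm and 10.7 degrees, less where a joint would pass 70% of its speed; a pose out of reach is approached as far as the arm can. A call is refused whole if a number of a shift passes 0.0625 or a number of a turn 0.188, either way. A call with a gripper value outside its range is refused whole. The fingers move at their own pace and stop on an object; "force" is the grip in N (left out, the last holds). Time passes only in rows, so rows that do not move let the fingers close. It gives the time, the measured TCP pose, the force, the opening and the grip force at its end, in the units of the state.
- sense(): the state, without advancing time (a new reading comes with each control period).
- snapshot(name): name is "scene" or "side" or "wrist"; returns the picture (480x640x3 uint8, red, green, blue); there is no depth.
- calibration(name): a dict with "camera_matrix" (3x3 intrinsics, pixels), "R" (3x3) and "t" (3): a world point X has camera coordinates R X + t; the wrist camera has in their place "mount" (4x4, takes a point from camera to tool coordinates, whose origin is the TCP and whose axes are the flange's). Camera axes: x right, y down, z forward; pixel columns grow to the right and rows downward; lengths in m; the calibration is good to about 2 mm. A picture is of the moment at which its call begins: read the wrist's pose just before it. calibration takes no time and is no camera call.
- sign_off(): hands the job in; it is judged then, once.
The state is a dict: "t": time; "q": joint angles; "qd": joint speeds; "tau": joint torques, N m; "tcp_pos": TCP position; "tool_rot": TCP orientation; "force": force on the tool from outside, world axes, zero at the start; "ft_torque": the same for the moment, N m; "finger_gap": opening from 0.0 (shut) to 1.0 (fully open); "gripper_force": force on a finger pad.
Only numpy, scipy, OpenCV 4.12 (cv2) and the standard library are available. Lean on these libraries where they do the work, as an engineer would, in place of code of your own. Each camera call takes 0.05 s, during which the arm holds its last target. There are 200 camera calls.

## Task

Mount the flanged test chamber, the larger of the two steel tubes lying in the black cradles, on the leak tester: bring its flange up to the port's flange, face to face, let it down fully home into the lower half of the clamp and the tail rest, and let go of it. Then swing the hinged upper half of the clamp over the two flanges onto its buffer, and press the latch lever down until it is fully shut and holds. Go by feel: never press the chamber against the tester with 25 N or more, do not force the upper half down by hand beyond its buffer or the lever against its stop, and leave everything else on the bench where it is.

Things in the scene. Friction and masses are not known exactly. Their poses are not given: they have to be found in the camera images.
- tester: Bench leak tester, fixed: base plate 150 x 250 mm, white housing 180 x 150 mm, 127 mm high at its +y end (front at y +110 mm). Origin on the bench; the vacuum line runs along its y axis 95 mm above. On a slide stands the port head: a 40 mm tube ending in the port's flange (55 mm wide, 5 mm thick), the clamp and a tail rest. The chamber goes on the -y side. Clamp hinge at +x, latch at -x.
- line (a point): Point on the axis of the vacuum line, 95 mm above the bench; axes as the tester's. The port's sealing face is nominally here, but the head (port, clamp, tail rest) is locked anywhere up to 20 mm to either side along y, and that is not measured: find the face by touch. A black V-rest 100 mm in front of the face carries the chamber's tail so that its axis lies on the line.
- slot (a point): Nominal middle of the slot in the fixed lower clamp half, a half ring below the line (radius 28 to 37 mm). Its inward lip (inner radius 22.5 mm, 7 to 15 mm in front of the port's face) leaves the chamber's 5 mm flange a slot of 7 mm. A flange whose axis is 16 mm or more above the line passes over the lip; at 16 to 50 mm, moving along +y makes the two faces touch; then slide down, face along face.
- chamber: Test chamber, loose, 0.3 to 0.6 kg: steel tube 40 mm in diameter, 130 mm long, with a flange 55 mm in diameter, 5 mm thick (4 mm taper behind) at +y, closed end at -y. Origin on its axis at half length; y along the axis to the flange; may lie rolled about it. Starts in a cradle, axis 42 mm above the bench, flange away from the robot, roughly as it must go on. Grip from above at half length.
- chamber_face (a point): Centre of the chamber's flange face (goes against the port), at y +65 mm of the chamber.
- clamp (a joint): Angle (rad) of the hinged upper clamp half: 0 closed over the flanges; starts open at 1.9 to 2.15, leaning back. Stays where left; 2 to 5 N at its bar moves it. At about 0.045 its ear meets a stiff rubber buffer (16 N per mm): push it down onto that (about 8 N); the lever draws it on to 0. It cannot come down over a flange that is not home, nor with the lever lowered (hook on pin).
- clamp_hinge (a point): Nominal centre of the hinge pin (parallel to y, head's offset not included). The upper half's handle is a round bar 10 mm thick, parallel to the pin, 87.6 mm from its axis, at y +6 to +66 mm from the port's face; clamp closed, it is 73.5 mm to -x and 47.6 mm above the pin; opening carries it up and over to +x. Pinch it from above at y +50, fingers closing along x; it turns between them.
- lever (a joint): Angle (rad) of the latch lever: 0 shut, handle level, pointing to the tester's -x; starts at 1.1 to 1.3, steeply up; stays where left. Pushed over and down, its hook catches the lower ear's pin and draws the clamp shut: resistance from about 0.8 on, 5 to 12 N at the handle's end; past a dead centre near 0.2 it goes to its stop at 0 (gives 0.02 per 10 N) and holds; short of that it springs back.
- latch (a point): Nominal place of the lever's pivot (parallel to y) with the clamp closed: x -62 mm, y 0, 106 mm high (5 mm higher with the clamp on its buffer; head's offset not included). The lever's flat handle, 16 mm wide, 6 mm thick, reaches 70 mm from the pivot; push on its inner face (upper when shut, 4 mm off the line from the pivot), about 56 mm from the pivot.
- slim_tube: The other steel tube, not to be used: 28 mm in diameter, flange 40 mm, 120 mm long, lying loose in the other cradle. Origin on its axis at half length.
- cradle_a: Black plastic cradle fixed to the bench, 100 x 125 mm, 8 mm base with two V-blocks (tops 38 mm high) at y +45 and -45 mm. Origin on the bench at its centre. A tube lies along its y axis.
- cradle_b: Second cradle, the same as the first.
- probe: Bystander: white plastic hand probe, 125 mm long, 22 mm high, lying loose.
- blue_board: Bystander: blue circuit board 105 x 72 mm, loose.
- green_board: Bystander: green circuit board 110 x 80 mm, loose.
- connector_a: Bystander: grey plug shell about 45 mm, loose.
- connector_b: Bystander: another grey plug shell, loose.
- screwdriver: Bystander: screwdriver lying loose.
- cleaner: Bystander: clear bottle 48 mm in diameter, 130 mm tall, standing loose.

How it is judged:
On the way, in this order (a step that is already met when the one before it is completed fails the run):
1. the chamber lies home on the port, let go, with the clamp still open (x of chamber_face in the frame of line between -0.003 and 0.003 m and y of chamber_face in the frame of line between -0.023 and 0.023 m and z of chamber_face in the frame of line between -0.003 and 0.003 m and angle between the y axis of chamber and the y axis of tester, either way round below 0.04 rad and contact force between the fingers and chamber below 0.3 N and value of joint clamp above 0.5 rad), for 0.2 s.
2. the upper clamp half is swung down over both flanges onto its buffer, the lever not yet shut (x of chamber_face in the frame of line between -0.003 and 0.003 m and y of chamber_face in the frame of line between -0.023 and 0.023 m and z of chamber_face in the frame of line between -0.003 and 0.003 m and angle between the y axis of chamber and the y axis of tester, either way round below 0.04 rad and value of joint clamp below 0.09 rad and value of joint lever above 0.3 rad), for 0.2 s.
At the end, for the whole second after the job is handed in: The chamber's flange is in the clamp's slot, its face within 3 mm of the line sideways and in height and 23 mm of the port's nominal place along it, axes within 0.04 rad; the clamp is closed over both flanges (below 0.02 rad), the lever shut (below 0.1 rad); all at rest and let go (x of chamber_face in the frame of line between -0.003 and 0.003 m and y of chamber_face in the frame of line between -0.023 and 0.023 m and z of chamber_face in the frame of line between -0.003 and 0.003 m and angle between the y axis of chamber and the y axis of tester, either way round below 0.04 rad and value of joint clamp below 0.02 rad and value of joint lever below 0.1 rad and linear speed of chamber below 0.02 m/s and contact force between the fingers and chamber below 0.3 N); the robot touches nothing.
It fails at once if the chamber is knocked or pressed against the tester or its clamp with more than 25 N (contact force between chamber and tester above 25 N).
It fails at once if the upper clamp half is forced down against its buffer while the lever is still up (below 0.02 rad, some 40 N) (value of joint clamp below 0.02 rad and value of joint lever above 0.8 rad).
It fails at once if the lever is forced against its stop (bent below -0.06 rad, some 30 N) (value of joint lever below -0.06 rad).
It fails at once if a bystander is moved by more than 30 mm (distance of any of slim_tube, probe, blue_board, green_board, connector_a, connector_b, screwdriver, cleaner from where it was at the start of the episode above 0.03 m).
It also fails if it takes over 72 s, if anything falls off the work surface, if the arm or the gripper's body presses on something with over 40 N, if the wrist force passes 120 N, or if a joint passes its speed limit or range.

## Working session

There is one attempt and no reset: what is moved stays moved. The work goes in short steps, Python scripts to look and compute and a tool call to move; the robot and the scene stay as the last step left them, time stands still between calls to the robot, and variables do not carry over. Pictures are saved under pics/ and viewed, at most 10 in all, crops included, and the job is handed in when it is done.

Besides the shell and the picture viewer there is one more tool, called after "Call:" as name([rows], argument=value, ...), one row to a line, values as JSON. apply_moves: Moves the arm, as the interface text tells. Its arguments: {"type":"object","properties":{"plan":{"type":"array"},"force":{"type":"number"}},"required":["plan"]}

```bash
mkdir -p pics; ls; python3 - <<'E'
from station import *
import cv2,numpy as np
s=sense();print({k:np.round(v,3).tolist() for k,v in s.items()})
for n in ["scene","side","wrist"]:
    im=snapshot(n);cv2.imwrite(f"pics/{n}0.png",im[:,:,::-1]);c=calibration(n);print(n,{k:np.round(v,4).tolist() for k,v in c.items()})
E
```

```text
pics
{'t': 0.0, 'q': [0.971, 0.528, 1.434, -0.0, 1.181, -0.178], 'qd': [-0.0, 0.002, 0.001, 0.001, -0.0, 0.0], 'tau': [0.001, -44.235, -17.802, -0.0, 0.008, 0.0], 'tcp_pos': [0.255, 0.57, 0.205], 'tool_rot': [0.209, 0.978, -0.001, -0.0], 'force': [-0.28, 0.062, 0.067], 'ft_torque': [-0.01, 0.063, 0.039], 'gripper_force': 0.0, 'finger_gap': 0.999}
scene {'camera_matrix': [[444.8659, 0.0, 314.2483], [0.0, 444.8659, 241.5528], [0.0, 0.0, 1.0]], 'R': [[-0.4247, 0.9053, -0.0079], [0.5984, 0.2741, -0.7528], [-0.6794, -0.3245, -0.6582]], 't': [0.2438, -0.2913, 1.7084]}
side {'camera_matrix': [[472.5446, 0.0, 322.1457], [0.0, 472.5446, 243.5818], [0.0, 0.0, 1.0]], 'R': [[0.8323, -0.5541, -0.0166], [-0.3873, -0.5598, -0.7326], [0.3966, 0.6161, -0.6805]], 't': [-0.4835, 0.3175, 0.8897]}
wrist {'camera_matrix': [[339.1763, 0.0, 319.4006], [0.0, 339.1763, 237.1792], [0.0, 0.0, 1.0]], 'mount': [[0.0001, -0.9508, -0.3097, 0.0791], [1.0, -0.0003, 0.0011, 0.001], [-0.0011, -0.3097, 0.9508, -0.1675], [0.0, 0.0, 0.0, 1.0]]}
```

View pics/scene0.png

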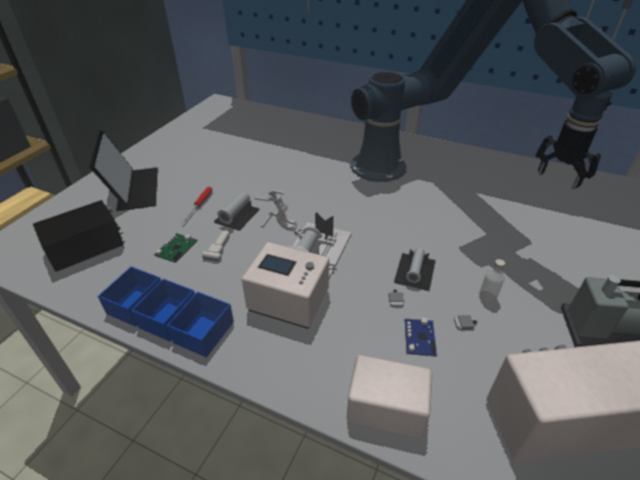

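View pics/side0.png

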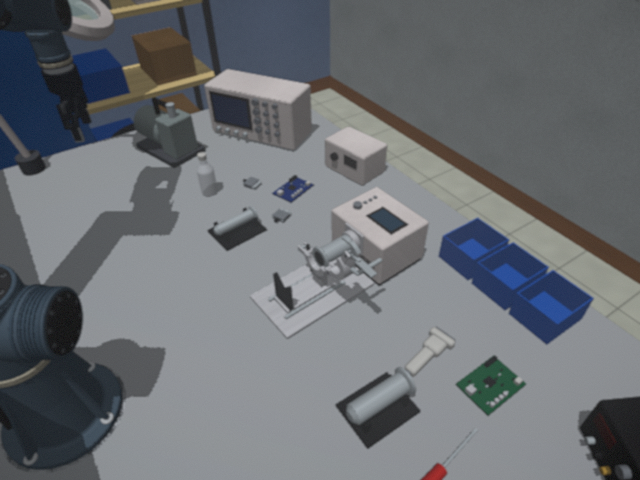

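The scene picture shows the larger tube in the cradle at about (237,208), the tester at (310,250) and the slim tube at (417,265). In the side view the chamber is at (355–402, 410–382), with the tester plate corners around (252,297), (288,333) and the housing at (380,230).

```bash
cat > h.py <<'E'
from station import *
import cv2,numpy as np
from scipy.spatial.transform import Rotation as Ro
def cam(n,s=None):
    c=calibration(n);K=np.array(c["camera_matrix"])
    if n=="wrist":
        s=s or sense();T=np.eye(4);T[:3,:3]=Ro.from_quat(s["tool_rot"]).as_matrix();T[:3,3]=s["tcp_pos"]
        M=T@np.array(c["mount"]);return K,M[:3,:3],M[:3,3]
    R=np.array(c["R"]);return K,R.T,-R.T@np.array(c["t"])
def ray(C,px):
    K,R,o=C;return o,R@np.linalg.solve(K,np.array([px[0],px[1],1.]))
def onz(C,px,z):
    o,d=ray(C,px);return o+d*(z-o[2])/d[2]
def tri(C1,p1,C2,p2):
    o1,d1=ray(C1,p1);o2,d2=ray(C2,p2);A=np.stack([d1,-d2],1);k=np.linalg.lstsq(A,o2-o1,rcond=None)[0]
    a,b=o1+d1*k[0],o2+d2*k[1];return (a+b)/2,np.linalg.norm(a-b)
def proj(C,X):
    K,R,o=C;p=K@(R.T@(np.asarray(X)-o));return p[:2]/p[2]
def T2W(d): # world shift -> tool axes
    return Ro.from_quat(sense()["tool_rot"]).inv().apply(d)
E
python3 - <<'E'
from h import *
np.set_printoptions(precision=3,suppress=True)
S=cam("side");A=cam("scene")
print("cams",S[2],A[2])
for n,p,z in [("tail",(355,410),.042),("flange",(408,382),.042),("cr corners",(372,443),0.),("",(337,406),0),("",(387,372),0),("",(419,408),0),
 ("plate",(251,297),0),("",(288,333),0),("hous top",(332,205),.127),("",(375,190),.127),("",(427,224),.127),("",(380,245),.127)]: print(n,onz(S,p,z))
for n,p,z in [("sc tail",(228,218),.042),("fl",(245,200),.042),("hous",(262,246),.127),("",(328,268),.127),("",(310,298),.127),("",(244,277),.127)]: print(n,onz(A,p,z))
im=cv2.imread("pics/side0.png");a=cv2.resize(im[190:340,240:440],(800,600),interpolation=cv2.INTER_CUBIC);cv2.imwrite("pics/sidecrop.png",a)
E
```

```text
cams [ 0.172 -0.638  0.83 ] [1.438 0.413 0.907]
tail [ 0.439 -0.319  0.042]
flange [ 0.554 -0.33   0.042]
cr corners [ 0.441 -0.369  0.   ]
 [ 0.43  -0.277  0.   ]
 [ 0.554 -0.273  0.   ]
 [ 0.555 -0.366  0.   ]
plate [0.421 0.056 0.   ]
 [ 0.44 -0.08  0.  ]
hous top [0.677 0.098 0.127]
 [0.798 0.086 0.127]
 [ 0.815 -0.083  0.127]
 [ 0.683 -0.077  0.127]
sc tail [ 0.557 -0.308  0.042]
fl [ 0.452 -0.311  0.042]
hous [ 0.707 -0.089  0.127]
 [0.71  0.103 0.127]
 [0.818 0.105 0.127]
 [ 0.824 -0.071  0.127]
```

View pics/sidecrop.png

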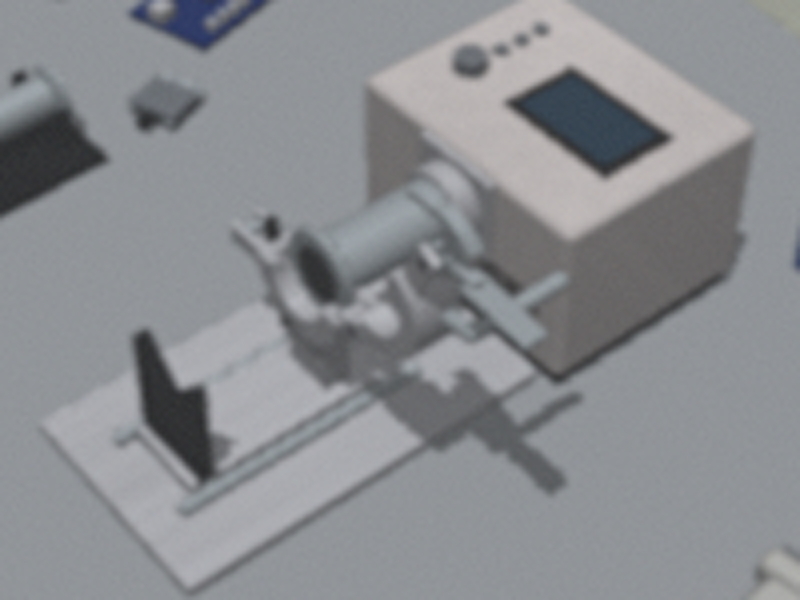

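The crop shows the port tube with the lower clamp half, the upper half leaning back toward world -y, the lever, and the V-rest at about (170,410). The tester y axis points roughly along world +x. I'll move above the tester for a close look.

Call:
apply_moves([
  [0,0,-0.04,0,0,-0.14,-1],
  [0,0,-0.04,0,0,-0.14,-1],
  [0,0,-0.04,0,0,-0.14,-1],
  [-0.0245,-0.057,0,0,0,0,-1],
  [-0.0245,-0.057,0,0,0,0,-1],
  [-0.0245,-0.057,0,0,0,0,-1],
  [-0.0245,-0.057,0,0,0,0,-1],
  [-0.0245,-0.057,0,0,0,0,-1],
])

```text
t: 1.15
tcp_pos: [0.3778, 0.2835, 0.3261]
tool_rot: [0.0, 1.0, -0.0, 0.0]
force: [1.4, -0.3, -0.2]
finger_gap: 1.002
gripper_force: 0.0
```

Call:
apply_moves([
  [-0.0245,-0.057,0,0,0,0,-1],
  [-0.0245,-0.057,0,0,0,0,-1],
  [-0.0245,-0.057,0,0,0,0,-1],
  [-0.0245,-0.057,0,0,0,0,-1],
  [-0.0245,-0.057,0,0,0,0,-1],
  [0,0,0,0,0,0,-1],
  [0,0,0,0,0,0,-1],
])

```text
t: 2.02
tcp_pos: [0.4991, 0.0006, 0.3257]
tool_rot: [0.001, 1.0, 0.001, -0.001]
force: [-0.0, -0.2, 0.3]
finger_gap: 1.001
gripper_force: 0.0
```

```bash
python3 - <<'E'
from h import *
s=sense();print(s["t"],s["tcp_pos"],s["tool_rot"],s["q"])
im=snapshot("wrist");cv2.imwrite("pics/w1.png",im[:,:,::-1])
E
```

```text
2.025 [0.4990706  0.00057525 0.32571034] [ 8.16722015e-04  9.99999147e-01  5.07561249e-04 -8.83872096e-04] [-2.23532964e-01  2.25461342e-01  1.57368833e+00  6.15293685e-04
  1.34439132e+00 -1.79283455e+00]
```

View pics/w1.png

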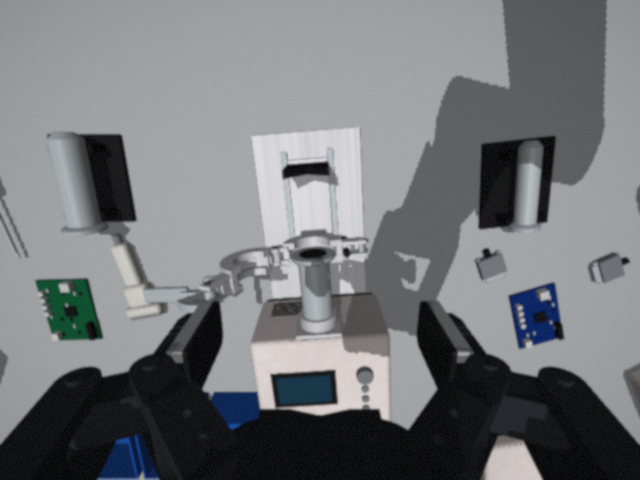

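The wrist view shows the plate front edge at (252,136)–(360,127), the port flange at (316,245), the V-rest at (306,170), the chamber at (62–82, 132–230), and the open upper half with its bar pointing left at (150–215, 293). Next I fit the edges.

```bash
python3 - <<'E'
from h import *
np.set_printoptions(precision=4,suppress=True)
im=cv2.imread("pics/w1.png");g=cv2.cvtColor(im,cv2.COLOR_BGR2GRAY).astype(float)
C=cam("wrist")
gx=cv2.Sobel(cv2.GaussianBlur(g,(0,0),1),cv2.CV_64F,1,0);gy=cv2.Sobel(cv2.GaussianBlur(g,(0,0),1),cv2.CV_64F,0,1)
def vedge(rows,lo,hi,sg):
    pts=[]
    for r in rows:
        a,b=lo(r),hi(r);pts.append((a+np.argmax(sg*gx[r,int(a):int(b)]),r))
    pts=np.array(pts,float);f=cv2.fitLine(pts.astype(np.float32),cv2.DIST_HUBER,0,.01,.01).ravel();return pts,f
def at(f,r): return (f[2]+f[0]/f[1]*(r-f[3]),r)
L=vedge(range(145,225),lambda r:240,lambda r:275,1)[1]
R=vedge(range(135,225),lambda r:350,lambda r:378,-1)[1]
pt=[(c,110+np.argmax(gy[110:160,c])) for c in range(262,352)]
F=cv2.fitLine(np.float32(pt),cv2.DIST_HUBER,0,.01,.01).ravel()
for z in (0.,.006,.01,.012):
    l1,l2,r1,r2=[onz(C,at(f,r),z) for f,r in((L,150),(L,220),(R,150),(R,220))]
    f1,f2=[onz(C,(c,F[3]+F[1]/F[0]*(c-F[2])),z) for c in(270,345)]
    u=(l2-l1+r2-r1)[:2];yaw=np.arctan2(u[1],u[0]);n=np.array([-np.sin(yaw),np.cos(yaw)])
    print("plate z",z,"yawL",np.arctan2(*(l2-l1)[1::-1]),"yawR",np.arctan2(*(r2-r1)[1::-1]),"yawF",-np.arctan2((f2-f1)[0],(f2-f1)[1]),"width",n@(r1-l1)[:2],"mid",((l1+r1)/2)[:2],"front",((f1+f2)/2)[:2])
# chamber edges
l=vedge(range(145,222),lambda r:40,lambda r:75,1)[1]; 
r=vedge(range(145,222),lambda r:82,lambda r:108,-1)
print("ch edges",at(l,145),at(l,220),at(r[1],145),at(r[1],220))
o=C[2]
def axis(row):  # tangent planes -> use ray bisector at z=.042
    a=ray(C,at(l,row))[1];b=ray(C,at(r[1],row))[1]
    d=a/np.linalg.norm(a)+b/np.linalg.norm(b);return o+d*(.042-o[2])/d[2], np.arccos(a@b/np.linalg.norm(a)/np.linalg.norm(b))
for q in(145,180,220):
    p,an=axis(q);print("axis",p,"width",2*np.linalg.norm(p-o)*np.tan(an/2))
print("plate line px",at(L,150),at(R,150))
v=cv2.resize(im[105:345,30:390],(800,533),interpolation=cv2.INTER_CUBIC);cv2.imwrite("pics/w1c.png",v)
E
```

```text
plate z 0.0 yawL 0.07481451305573063 yawR 0.0720972272767398 yawF 0.07712247860825651 width 0.15042864720098856 mid [ 0.4512 -0.0154] front [ 0.426  -0.0137]
plate z 0.006 yawL 0.07481451305573064 yawR 0.07209722727673988 yawF 0.07712247860825629 width 0.1485995500646197 mid [ 0.4509 -0.0152] front [ 0.4259 -0.0135]
plate z 0.01 yawL 0.07481451305573071 yawR 0.07209722727673967 yawF 0.07712247860825648 width 0.1473801519737072 mid [ 0.4506 -0.0151] front [ 0.4259 -0.0134]
plate z 0.012 yawL 0.07481451305573066 yawR 0.07209722727673969 yawF 0.07712247860825659 width 0.14677045292825092 mid [ 0.4505 -0.015 ] front [ 0.4258 -0.0134]
ch edges (np.float32(48.74756), 145) (np.float32(66.682884), 220) (np.float32(85.38402), 145) (np.float32(100.836945), 220)
axis [ 0.4423 -0.3206  0.042 ] width 0.03821156280891095
axis [ 0.4871 -0.3206  0.042 ] width 0.03830472587351978
axis [ 0.542  -0.3205  0.042 ] width 0.03857367511039993
plate line px (np.float32(252.95187), 150) (np.float32(359.80878), 150)
```

View pics/w1c.png

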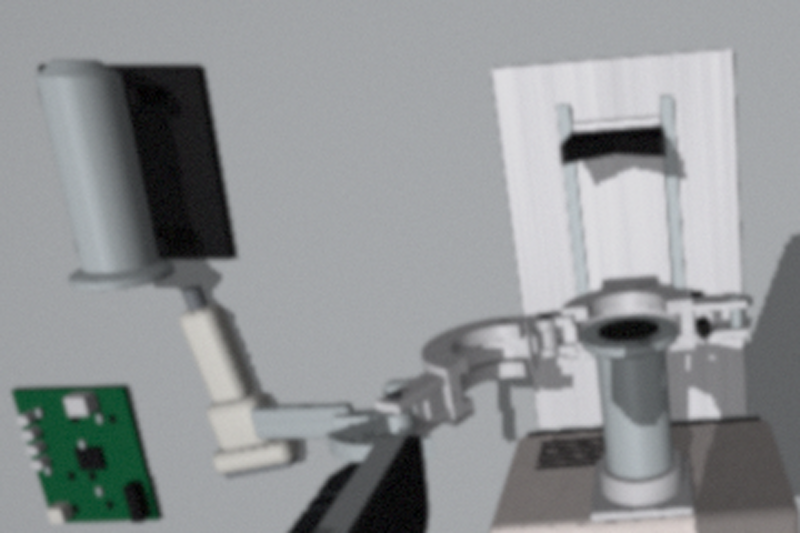

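```bash
python3 - <<'E'
from h import *
np.set_printoptions(precision=4,suppress=True)
C=cam("wrist");print(C[2])
P=lambda x,y:(30+x*.45,105+y*.45)
yaw=.0745;u=np.array([np.cos(yaw),np.sin(yaw)]);m=np.array([.4507,-.0151])
def rep(n,p,z):
    w=onz(C,p,z)[:2];d=w-m;print(n,w,"along",u@d,"left(-x tester)",-u[1]*d[0]+u[0]*d[1])
rep("bore",P(628,329),.095);rep("face flange left edge",P(575,322),.095);rep("face right",P(672,318),.095)
rep("housing bottom L",P(530,437),.01);rep("housing bot R",P(757,419),.01)
rep("plate front",((252+360)/2,131.5),.006)
rep("rail far",P(563,103),.012);rep("vrest L top",P(563,155),.11);rep("vrest R top",P(664,148),.11)
rep("ch flange top",P(122,281),.0695);rep("ch tail",P(73,63),.05)
rep("cr corner",P(203,66),.008);rep("cr corner",P(234,256),.008)
g=cv2.cvtColor(cv2.imread("pics/w1.png"),cv2.COLOR_BGR2GRAY).astype(int)
print(g[222:242:1,80],g[125:140,60])
E
```

```text
[0.4204 0.0018 0.4935]
bore [ 0.5707 -0.0058] along 0.12037360249555597 left(-x tester) 0.00032092702412399657
face flange left edge [ 0.5665 -0.0356] along 0.11393995909322743 left(-x tester) -0.029069577589677147
face right [0.5641 0.0189] along 0.11565757543055796 left(-x tester) 0.025497914087297048
housing bottom L [ 0.6856 -0.0784] along 0.22950368607306806 left(-x tester) -0.08057958520487837
housing bot R [0.6714 0.0841] along 0.22744570132232111 left(-x tester) 0.08251065299045274
plate front [ 0.4262 -0.0155] along -0.02443440683429137 left(-x tester) 0.0014365429917528104
rail far [ 0.4523 -0.0468] along -0.0007786020468744162 left(-x tester) -0.031748904550425394
vrest L top [ 0.4713 -0.0378] along 0.01884932256866546 left(-x tester) -0.024121134747524666
vrest R top [0.4678 0.0132] along 0.019169010870933152 left(-x tester) 0.026935511281097786
ch flange top [ 0.55   -0.3033] along 0.07757835487272108 left(-x tester) -0.2947434701097054
ch tail [ 0.4279 -0.3175] along -0.045239211698603905 left(-x tester) -0.29983389224678114
cr corner [ 0.4304 -0.2682] along -0.039099141064473625 left(-x tester) -0.25086519416656977
cr corner [ 0.5515 -0.2694] along 0.08154717907712723 left(-x tester) -0.2610720420225203
[162 162 164 163 163 147 127 118 122 132 151 158 161 160 162 162 162 163
 160 161] [159 161 158 159 159 155 146 135 133 133 135 133 133 139 150]
```

Measurements agree: plate width is about 150 mm, yaw 0.0745, V-rest about 100 mm ahead of the face, and face centre at about (0.567, -0.006). The chamber axis is at y≈-0.320 with centre x≈0.490. I'll go above it and look close.

Call:
apply_moves([
  [0.009,-0.0615,0,0,0,0,-1],
  [0,-0.062,0,0,0,0,-1],
  [0,-0.062,0,0,0,0,-1],
  [0,-0.062,0,0,0,0,-1],
  [0,-0.062,0,0,0,0,-1],
  [0,-0.0105,0.06,0,0,0,-1],
  [0,0,0.0625,0,0,0,-1],
  [0,0,0.045,0,0,0,-1],
])

```text
t: 3.08
tcp_pos: [0.4901, -0.3169, 0.1563]
tool_rot: [-0.001, 1.0, 0.001, -0.001]
force: [0.5, -0.6, -0.2]
finger_gap: 0.999
gripper_force: 0.0
```

Call:
apply_moves([
  [0,0,0,0,0,0,-1],
  [0,0,0,0,0,0,-1],
])

```text
t: 3.32
tcp_pos: [0.4921, -0.3195, 0.1606]
tool_rot: [-0.001, 1.0, -0.001, 0.001]
force: [-0.1, -0.5, 0.9]
finger_gap: 0.996
gripper_force: 0.0
```

```bash
python3 - <<'E'
from h import *
s=sense();print(s["t"],s["tcp_pos"],s["tool_rot"])
im=snapshot("wrist");cv2.imwrite("pics/w2.png",im[:,:,::-1])
E
```

```text
3.325 [ 0.49213217 -0.31952212  0.16059701] [-5.68394284e-04  9.99998604e-01 -1.06660266e-03  1.15369841e-03]
```

View pics/w2.png

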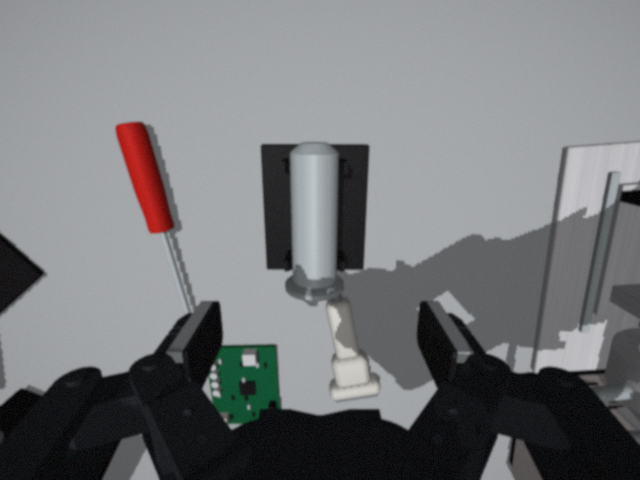

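The close view shows the chamber centred at column 315, tail at row 143 and flange rim at about row 300. The cradle spans (262–368, 144–270), and the probe lies beyond the flange.

```bash
python3 - <<'E'
from h import *
np.set_printoptions(precision=4,suppress=True)
C=cam("wrist");print(C[2])
im=cv2.imread("pics/w2.png");g=cv2.GaussianBlur(cv2.cvtColor(im,cv2.COLOR_BGR2GRAY),(0,0),.8).astype(float)
gx=cv2.Sobel(g,cv2.CV_64F,1,0)
for r in (165,200,235,260):
    a=280+np.argmax(gx[r,280:305]);b=325+np.argmin(gx[r,325:348]);c=255+np.argmin(gx[r,255:275]);d=355+np.argmax(gx[r,355:378])
    print(r,a,b,"axis",onz(C,((a+b)/2,r),.042),"w@42",onz(C,(b,r),.042)[1]-onz(C,(a,r),.042)[1],"cradle",onz(C,(c,r),.008)[1],onz(C,(d,r),.008)[1])
print("flange rim",onz(C,(315,300),.0695),onz(C,(315,300),.042),"tail",onz(C,(315,143),.042),onz(C,(315,143),.062))
print("flange left/right",onz(C,(286,288),.042),onz(C,(343,288),.042))
print("cradle near/far",onz(C,(315,144),.008),onz(C,(275,270),.008))
E
```

```text
[ 0.4131 -0.3189  0.3285]
165 290 338 axis [ 0.4446 -0.324   0.042 ] w@42 0.039897572464666464 cradle -0.3738877705854234 -0.2743952164956014
200 291 337 axis [ 0.4741 -0.3241  0.042 ] w@42 0.0394929123830855 cradle -0.37372423374922087 -0.2748006056210315
235 291 336 axis [ 0.5057 -0.3247  0.042 ] w@42 0.0399487237135116 cradle -0.3735495729477405 -0.27424111735402446
260 292 336 axis [ 0.5296 -0.3243  0.042 ] w@42 0.040033354285416434 cradle -0.37385384480919825 -0.27512538585579316
flange rim [ 0.5553 -0.3231  0.0695] [ 0.5704 -0.3236  0.042 ] tail [ 0.4269 -0.3231  0.042 ] [ 0.426  -0.3228  0.062 ]
flange left/right [ 0.5579 -0.3507  0.042 ] [ 0.5578 -0.2973  0.042 ]
cradle near/far [ 0.4294 -0.3236  0.008 ] [ 0.5546 -0.3651  0.008 ]
```

Call:
apply_moves([
  [0,-0.0047,0.0625,0,0,0,-1],
  [0,0,0.05,0,0,0,-1],
  [0,0,0.023,0,0,0,-1],
  [0,0,0,0,0,0,-1],
  [0,0,0,0,0,0,1],
  [0,0,0,0,0,0,1],
  [0,0,0,0,0,0,1],
  [0,0,0,0,0,0,1],
], force=60)

```text
t: 4.38
tcp_pos: [0.4914, -0.3243, 0.0254]
tool_rot: [0.001, 1.0, -0.0, 0.001]
force: [-1.2, 1.7, 8.7]
finger_gap: 0.369
gripper_force: 53.9
```

Call:
apply_moves([
  [0,0,0,0,0,0,1],
  [0,0,0,0,0,0,1],
  [0,0,0,0,0,0,1],
])

```text
t: 4.75
tcp_pos: [0.4913, -0.3243, 0.0254]
tool_rot: [0.001, 1.0, -0.0, 0.001]
force: [0.1, 2.0, 9.1]
finger_gap: 0.365
gripper_force: 53.9
```

Call:
apply_moves([
  [0,0,-0.01,0,0,0,1],
  [0,0,-0.02,0,0,0,1],
  [0,0,-0.03,0,0,0,1],
  [0,0,-0.05,0,0,0,1],
  [0,0,0,0,0,0,1],
  [0,0,0,0,0,0,1],
  [0,0,0,0,0,0,1],
])

```text
t: 5.62
tcp_pos: [0.4892, -0.3232, 0.1315]
tool_rot: [0.0, 1.0, 0.001, -0.002]
force: [-0.0, -1.3, -3.3]
finger_gap: 0.36
gripper_force: 52.4
```

```bash
python3 - <<'E'
from h import *
s=sense();print(s["t"],s["tcp_pos"],s["tool_rot"],s["force"],s["ft_torque"],s["finger_gap"])
im=snapshot("wrist");s2=snapshot("side")
a=im[120:420,170:470];b=s2[300:450,290:440]
v=np.hstack([cv2.resize(x,(400,400),interpolation=cv2.INTER_CUBIC) for x in(a,b)]);cv2.imwrite("pics/g1.png",v[:,:,::-1])
E
```

```text
5.625 [ 0.48923363 -0.32323752  0.13154457] [ 4.17805648e-04  9.99997527e-01  1.49275480e-03 -1.59470092e-03] [-0.00729386 -1.29487069 -3.28206662] [0.03283332 0.07185915 0.03516842] 0.36032008256006537
```

View pics/g1.png

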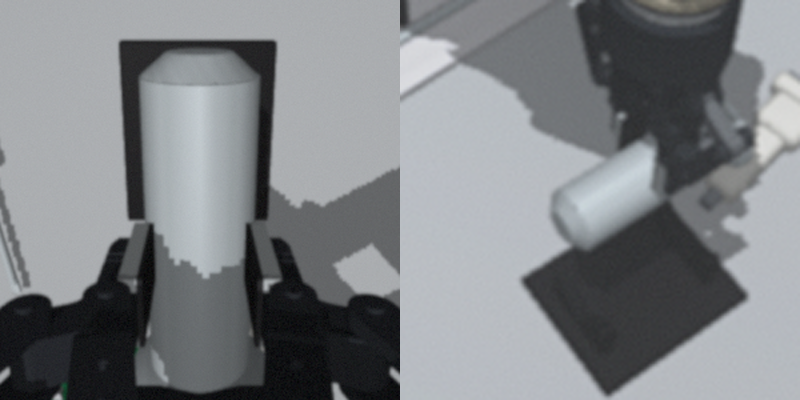

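The chamber is held and looks level, weighing about 3.4 N. I'll carry it to the tester, turning to the tester's yaw.

Call:
apply_moves([
  [0,0,-0.045,0,0,-0.0372,1],
  [0,0,-0.045,0,0,-0.0373,1],
  [0,0.062,0,0,0,0,1],
  [0,0.062,0,0,0,0,1],
  [0,0.062,0,0,0,0,1],
  [0,0.062,0,0,0,0,1],
  [0,0.062,0,0,0,0,1],
  [0,0,0,0,0,0,1],
])

```text
t: 6.72
tcp_pos: [0.4653, -0.0107, 0.2225]
tool_rot: [-0.04, 0.999, 0.001, -0.002]
force: [1.2, -0.9, -3.9]
finger_gap: 0.36
gripper_force: 53.1
```

Call:
apply_moves([
  [0,0,0,0,0,0,1],
  [0,0,0,0,0,0,1],
])

```text
t: 6.98
tcp_pos: [0.4682, -0.0166, 0.2232]
tool_rot: [-0.036, 0.999, -0.0, -0.0]
force: [0.4, -0.5, -2.9]
finger_gap: 0.361
gripper_force: 53.1
```

```bash
python3 - <<'E'
from h import *
s=sense();print(s["t"],s["tcp_pos"],s["tool_rot"],s["force"],s["ft_torque"],s["finger_gap"])
yaw=.0745;u=np.array([np.cos(yaw),np.sin(yaw)]);m=np.array([.4507,-.0151]);d=s["tcp_pos"][:2]-m
print("along",u@d,"left",-u[1]*d[0]+u[0]*d[1]); R=Ro.from_quat(s["tool_rot"]).as_matrix();print(R[:,0],R[:,1])
im=snapshot("wrist");cv2.imwrite("pics/w3.png",im[:,:,::-1])
E
```

```text
6.975 [ 0.46817454 -0.0165898   0.22316868] [-3.59482954e-02  9.99353632e-01 -1.95358307e-04 -1.03867725e-05] [ 0.40363275 -0.49045799 -2.85201953] [ 0.02094077  0.02924935 -0.0639997 ] 0.3610938939957717
along 0.01731518309957019 left -0.0027863157219955048
[-9.97415440e-01 -7.18501151e-02  3.48057138e-05] [-7.18501232e-02  9.97415364e-01 -3.89717294e-04]
```

View pics/w3.png

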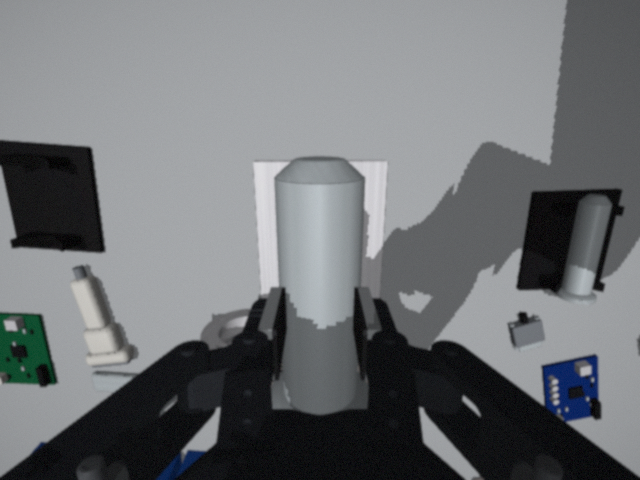

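The wrist view shows the chamber held at columns 276–363 over the plate (254–387). I'll refit the plate lines from here, then compute the remaining offset.

```bash
python3 - <<'E'
from h import *
np.set_printoptions(precision=4,suppress=True)
C=cam("wrist");s=sense();print(s["tcp_pos"])
im=cv2.imread("pics/w3.png");g=cv2.GaussianBlur(cv2.cvtColor(im,cv2.COLOR_BGR2GRAY),(0,0),.8).astype(float)
gx=cv2.Sobel(g,cv2.CV_64F,1,0)
def fit(rs,a,b,sg):
    p=np.float32([(a+np.argmax(sg*gx[r,a:b]),r) for r in rs]);f=cv2.fitLine(p,cv2.DIST_HUBER,0,.01,.01).ravel();return lambda r:(f[2]+f[0]/f[1]*(r-f[3]),r)
L=fit(range(170,290),245,268,1);R=fit(range(165,225),378,396,-1)
a=fit(range(190,280),265,290,1);b=fit(range(190,280),350,372,-1)
print(L(170),L(280),R(170),R(220),a(190),a(280),b(190),b(280))
l1,l2=onz(C,L(170),.01),onz(C,L(280),.01);r1,r2=onz(C,R(170),.01),onz(C,R(220),.01)
print("yaw L,R",np.arctan2(*(l2-l1)[1::-1]),np.arctan2(*(r2-r1)[1::-1]))
yaw=.0745;n=np.array([-np.sin(yaw),np.cos(yaw)]);m=np.array([.4507,-.0151])
print("left offs of edges",n@(l1[:2]-m),n@(l2[:2]-m),n@(r1[:2]-m),n@(r2[:2]-m))
z=s["tcp_pos"][2]+.0166
for r in(190,230,280):
    p=onz(C,((a(r)[0]+b(r)[0])/2,r),z);print("axis",p,n@(p[:2]-m),"w",(b(r)[0]-a(r)[0])/C[0][0,0]*(C[2][2]-z))
print("tail",onz(C,(319,158),z))
E
```

```text
[ 0.4681 -0.0167  0.2232]
(np.float32(253.65196), 170) (np.float32(260.2884), 280) (np.float32(386.43854), 170) (np.float32(383.46875), 220) (np.float32(278.36676), 190) (np.float32(282.14188), 280) (np.float32(360.1781), 190) (np.float32(357.34598), 280)
yaw L,R 0.07244913690015715 0.07273183107868685
left offs of edges -0.07463577986260762 -0.07491018989490736 0.07261791081884042 0.07251643715685904
axis [ 0.4166 -0.0196  0.2398] -0.0019880467137685376 w 0.036394374557864
axis [ 0.4352 -0.0182  0.2398] -0.0019484504331073633 w 0.03508802700119591
axis [ 0.4606 -0.0163  0.2398] -0.0018944959448893564 w 0.0334550959493529
tail [ 0.4026 -0.0208  0.2398]
```

Plate yaw is 0.073, and the chamber axis is 1.4 mm off sideways. I'll lower to 25 mm above the line and approach part-way.

Call:
apply_moves([
  [0,0.0014,0.05,0,0,-0.001,1],
  [0,0,0.04,0,0,0,1],
  [0,0,0.03,0,0,0,1],
  [-0.006,0,0,0,0,0,1],
  [-0.006,0,0,0,0,0,1],
  [-0.005,0,0,0,0,0,1],
  [0,0,0,0,0,0,1],
  [0,0,0,0,0,0,1],
])

```text
t: 8.02
tcp_pos: [0.4846, -0.0125, 0.104]
tool_rot: [-0.037, 0.999, -0.0, 0.0]
force: [0.0, 0.6, -4.2]
finger_gap: 0.359
gripper_force: 53.1
```

Call:
apply_moves([
  [0,0,0,0,0,0,1],
  [-0.001,0,0,0,0,0,1],
  [-0.001,0,0,0,0,0,1],
  [0,0,0,0,0,0,1],
])

```text
t: 8.52
tcp_pos: [0.4867, -0.0124, 0.1034]
tool_rot: [-0.037, 0.999, -0.0, 0.0]
force: [-0.6, -0.2, -2.9]
finger_gap: 0.363
gripper_force: 53.1
```

Call:
apply_moves([
  [-0.002,0,0,0,0,0,1],
  [-0.002,0,0,0,0,0,1],
  [-0.002,0,0,0,0,0,1],
  [0,0,0,0,0,0,1],
])

```text
t: 9.02
tcp_pos: [0.4929, -0.012, 0.1034]
tool_rot: [-0.037, 0.999, -0.0, 0.0]
force: [0.5, -0.5, -4.3]
finger_gap: 0.36
gripper_force: 53.1
```

```bash
python3 - <<'E'
from h import *
s=sense();print(s["tcp_pos"],s["force"],s["ft_torque"])
S=cam("side");im=snapshot("side")
F=np.array([.5674,-.0064,.095]);p=proj(S,F);print(p)
x,y=int(p[0]),int(p[1]);v=cv2.resize(im[y-75:y+45,x-90:x+70],(800,600),interpolation=cv2.INTER_CUBIC);cv2.imwrite("pics/s2.png",v[:,:,::-1]);print(x,y)
E
```

```text
[ 0.49286104 -0.01201133  0.10339189] [ 0.49250436 -0.50830683 -4.28994346] [-0.01035366 -0.0233386   0.00648943]
[317.95535821 257.93256202]
317 257
```

View pics/s2.png

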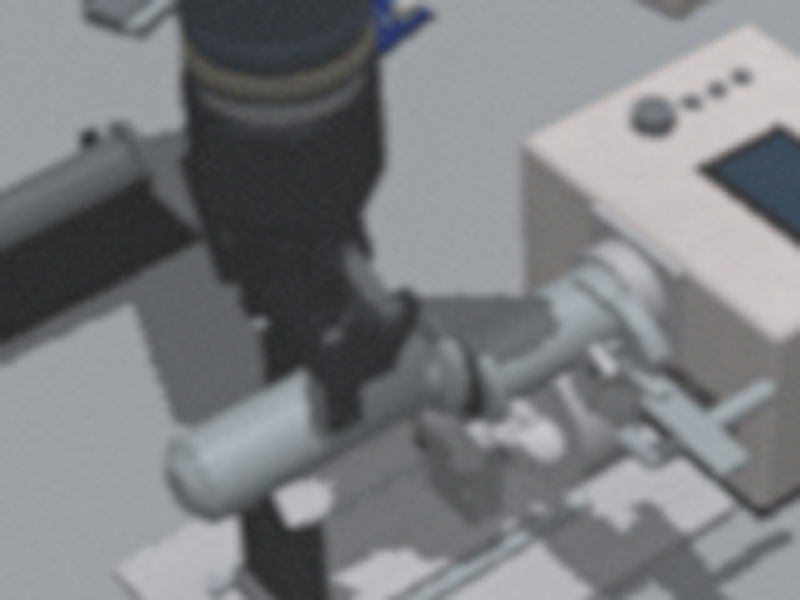

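The side crop shows the chamber flange at (455,365) a few mm to about 10 mm ahead of the port flange at (485,380), lined up. I'll continue in small steps.

Call:
apply_moves([
  [-0.0015,0,0,0,0,0,1],
  [-0.0015,0,0,0,0,0,1],
  [0,0,0,0,0,0,1],
])

```text
t: 9.45
tcp_pos: [0.4958, -0.0118, 0.1034]
tool_rot: [-0.037, 0.999, -0.0, 0.0]
force: [-0.2, 0.7, -3.2]
finger_gap: 0.365
gripper_force: 53.1
```

Call:
apply_moves([
  [-0.001,0,0,0,0,0,1],
  [-0.001,0,0,0,0,0,1],
  [0,0,0,0,0,0,1],
])

```text
t: 9.82
tcp_pos: [0.4977, -0.0116, 0.1034]
tool_rot: [-0.037, 0.999, -0.0, 0.0]
force: [-0.6, -0.7, -3.5]
finger_gap: 0.362
gripper_force: 53.1
```

Remaining gap is about 5 mm. I'll use 2 mm calls and read the force each time.

Call:
apply_moves([
  [-0.001,0,0,0,0,0,1],
  [-0.001,0,0,0,0,0,1],
  [0,0,0,0,0,0,1],
])

```text
t: 10.2
tcp_pos: [0.4997, -0.0115, 0.1034]
tool_rot: [-0.037, 0.999, -0.0, 0.0]
force: [0.3, -0.2, -3.0]
finger_gap: 0.363
gripper_force: 53.1
```

Call:
apply_moves([
  [-0.001,0,0,0,0,0,1],
  [-0.001,0,0,0,0,0,1],
  [0,0,0,0,0,0,1],
])

```text
t: 10.58
tcp_pos: [0.5017, -0.0113, 0.1034]
tool_rot: [-0.037, 0.999, -0.0, 0.0]
force: [0.4, -0.4, -2.9]
finger_gap: 0.36
gripper_force: 53.1
```

Call:
apply_moves([
  [-0.001,0,0,0,0,0,1],
  [-0.001,0,0,0,0,0,1],
  [0,0,0,0,0,0,1],
])

```text
t: 10.95
tcp_pos: [0.5037, -0.0112, 0.1034]
tool_rot: [-0.037, 0.999, -0.0, 0.0]
force: [-1.1, 0.7, -2.8]
finger_gap: 0.366
gripper_force: 53.1
```

Call:
apply_moves([
  [-0.001,0,0,0,0,0,1],
  [0,0,0,0,0,0,1],
])

```text
t: 11.2
tcp_pos: [0.5046, -0.0111, 0.1034]
tool_rot: [-0.037, 0.999, -0.0, 0.0]
force: [-0.2, 0.1, -3.2]
finger_gap: 0.36
gripper_force: 53.1
```

Call:
apply_moves([
  [-0.001,0,0,0,0,0,1],
  [-0.001,0,0,0,0,0,1],
  [0,0,0,0,0,0,1],
])

```text
t: 11.58
tcp_pos: [0.5067, -0.011, 0.1034]
tool_rot: [-0.037, 0.999, -0.0, 0.0]
force: [-0.2, -0.1, -3.2]
finger_gap: 0.364
gripper_force: 53.1
```

Call:
apply_moves([
  [-0.001,0,0,0,0,0,1],
  [-0.001,0,0,0,0,0,1],
  [0,0,0,0,0,0,1],
])

```text
t: 11.95
tcp_pos: [0.507, -0.0107, 0.1031]
tool_rot: [-0.037, 0.999, 0.0, -0.002]
force: [-3.7, -1.4, -2.5]
finger_gap: 0.363
gripper_force: 53.5
```

Contact is felt: 3.7 N, and the arm yields softly. The face is at about x 0.507 + 65 mm. I back off slightly and slide down.

Call:
apply_moves([
  [0.0007,0,0.002,0,0,0,1],
  [0,0,0.002,0,0,0,1],
  [0,0,0.002,0,0,0,1],
  [0,0,0.002,0,0,0,1],
  [0,0,0,0,0,0,1],
])

```text
t: 12.58
tcp_pos: [0.5069, -0.0106, 0.0951]
tool_rot: [-0.037, 0.999, 0.0, -0.001]
force: [-4.7, 0.4, -0.3]
finger_gap: 0.363
gripper_force: 54.2
```

Call:
apply_moves([
  [0.0008,0,0.0015,0,0,0,1],
  [0,0,0.0015,0,0,0,1],
  [0,0,0.0015,0,0,0,1],
  [0,0,0,0,0,0,1],
])

```text
t: 13.08
tcp_pos: [0.5068, -0.0108, 0.0907]
tool_rot: [-0.037, 0.999, 0.0, -0.0]
force: [-4.8, 0.4, -1.7]
finger_gap: 0.361
gripper_force: 54.3
```

Call:
apply_moves([
  [0.0004,0,0.0015,0,0,0,1],
  [0,0,0.0015,0,0,0,1],
  [0,0,0.0015,0,0,0,1],
  [0,0,0,0,0,0,1],
])

```text
t: 13.58
tcp_pos: [0.5068, -0.011, 0.0863]
tool_rot: [-0.037, 0.999, -0.0, 0.0]
force: [-4.1, 0.2, -1.3]
finger_gap: 0.361
gripper_force: 54.1
```

Call:
apply_moves([
  [0.0004,0,0.0012,0,0,0,1],
  [0,0,0.0012,0,0,0,1],
  [0,0,0.0012,0,0,0,1],
  [0,0,0,0,0,0,1],
])

```text
t: 14.08
tcp_pos: [0.5069, -0.0111, 0.0827]
tool_rot: [-0.037, 0.999, -0.0, 0.001]
force: [-2.0, 0.7, -1.9]
finger_gap: 0.364
gripper_force: 53.6
```

Call:
apply_moves([
  [0,0,0.001,0,0,0,1],
  [0,0,0.001,0,0,0,1],
  [0,0,0,0,0,0,1],
])

```text
t: 14.45
tcp_pos: [0.5069, -0.0111, 0.0807]
tool_rot: [-0.037, 0.999, -0.0, 0.001]
force: [-1.2, -0.2, -2.7]
finger_gap: 0.359
gripper_force: 53.3
```

Call:
apply_moves([
  [0,0,0.001,0,0,0,1],
  [0,0,0.001,0,0,0,1],
  [0,0,0,0,0,0,1],
])

```text
t: 14.82
tcp_pos: [0.5071, -0.0114, 0.0795]
tool_rot: [-0.037, 0.999, -0.0, 0.001]
force: [-1.6, -0.5, 4.0]
finger_gap: 0.363
gripper_force: 55.8
```

Call:
apply_moves([
  [0,0,0.001,0,0,0,1],
  [0,0,0,0,0,0,1],
])

```text
t: 15.08
tcp_pos: [0.5071, -0.0115, 0.0791]
tool_rot: [-0.037, 0.999, -0.001, 0.001]
force: [-2.2, -1.5, 10.0]
finger_gap: 0.364
gripper_force: 58.0
```

```bash
python3 - <<'E'
from h import *
np.set_printoptions(precision=4,suppress=True)
s=sense();print(s["tcp_pos"],s["force"],s["ft_torque"],Ro.from_quat(s["tool_rot"]).as_matrix())
d=s["tcp_pos"][:2]-np.array([.4507,-.0151]);yaw=.0735;print("along",d@[np.cos(yaw),np.sin(yaw)],"left",d@[-np.sin(yaw),np.cos(yaw)])
E
```

```text
[ 0.5071 -0.0115  0.0791] [-2.2023 -1.4525 10.0104] [-0.3112  0.4093  0.0407] [[-0.9972 -0.0749  0.0023]
 [-0.0749  0.9972 -0.0011]
 [-0.0022 -0.0013 -1.    ]]
along 0.056530303324878635 left -0.0005848598363626817
```

The chamber is bottomed, with about 13 N shared between rest and slot and a small side load. I relieve it, release, and rise.

Call:
apply_moves([
  [0,-0.0005,-0.0012,0,0,0,1],
  [0,0,0,0,0,0,0],
  [0,0,0,0,0,0,-0.6],
  [0,0,0,0,0,0,-0.6],
  [0,0,0,0,0,0,-0.6],
])

```text
t: 15.7
tcp_pos: [0.5062, -0.0114, 0.0789]
tool_rot: [-0.037, 0.999, 0.0, -0.0]
force: [0.4, -1.1, -0.2]
finger_gap: 0.798
gripper_force: 0.0
```

Call:
apply_moves([
  [0,0,0,0,0,0,-0.6],
  [0,0,-0.01,0,0,0,-0.6],
  [0,0,-0.03,0,0,0,-0.6],
  [0,0,-0.05,0,0,0,-0.6],
  [0,0,-0.06,0,0,0,-0.6],
  [-0.02,-0.025,-0.03,0,0,0,-0.6],
  [-0.055,-0.02,0,0,0,0,-0.6],
  [-0.055,0,0,0,0,0,-0.6],
])

```text
t: 16.7
tcp_pos: [0.641, -0.0483, 0.2612]
tool_rot: [-0.036, 0.999, -0.001, 0.002]
force: [0.3, 0.2, 0.4]
finger_gap: 0.799
gripper_force: 0.0
```

Call:
apply_moves([
  [0,0,0,0,0,0,-1],
  [0,0,0,0,0,0,-1],
  [0,0,0,0,0,0,-1],
])

```text
t: 17.08
tcp_pos: [0.6378, -0.0464, 0.2593]
tool_rot: [-0.037, 0.999, 0.0, -0.001]
force: [0.0, 1.6, -1.3]
finger_gap: 0.999
gripper_force: 0.0
```

```bash
python3 - <<'E'
from h import *
np.set_printoptions(precision=4,suppress=True)
s=sense();print(s["t"],s["tcp_pos"],s["tool_rot"],s["force"],s["q"])
im=snapshot("wrist");s2=snapshot("side");cv2.imwrite("pics/w4.png",im[:,:,::-1]);cv2.imwrite("pics/s4.png",s2[:,:,::-1])
a=cv2.resize(im,(800,600),interpolation=cv2.INTER_CUBIC)
b=cv2.resize(s2[215:315,290:390],(240,240),interpolation=cv2.INTER_CUBIC)
a[360:600,280:520]=b
cv2.imwrite("pics/comp.png",a[:,:,::-1])
E
```

```text
17.075 [ 0.6378 -0.0464  0.2593] [-0.0374  0.9993  0.0001 -0.0006] [ 0.0359  1.578  -1.3261] [-0.247   0.497   1.3311 -0.0001  1.3147 -1.8925]
```

View pics/comp.png

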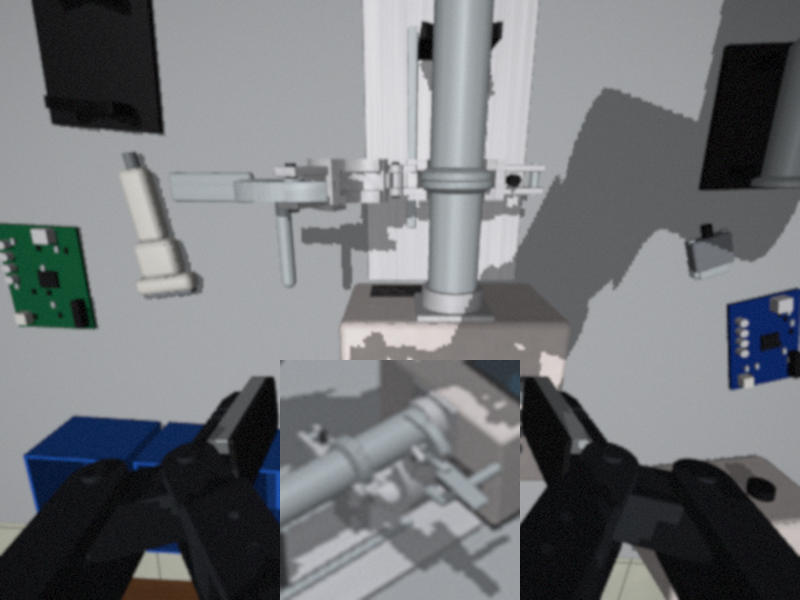

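The view shows the chamber home with the flanges joined at about (457,178). The bar runs (283,208)→(291,285), the lever handle is at (170–240,187), the hinge bits at about (395,180), and in the inset the bar end is at about (496,466). Now I triangulate the bar and check it against the 87.6 mm circle.

```bash
cat >> h.py <<'E'
M0=np.array([.4507,-.0151]);YAW=.0735;U=np.array([np.cos(YAW),np.sin(YAW)]);N=np.array([np.sin(YAW),-np.cos(YAW)]) # N = tester +x
LAT=0.0006;FACE=.0565+.065
def tf(w): d=np.asarray(w)[:2]-M0;return np.array([N@d-LAT,U@d-FACE,w[2]])
def fw(t): p=M0+N*(t[0]+LAT)+U*(t[1]+FACE);return np.array([p[0],p[1],t[2]])
E
python3 - <<'E'
from h import *
np.set_printoptions(precision=4,suppress=True)
W=cam("wrist");S=cam("side");k=1/1.25
sc=lambda x,y:(290+(x-280)/2.4,215+(y-360)/2.4)
p,e=tri(W,(291*k,284*k),S,sc(497,466));print("bar end",tf(p),e)
p,e=tri(W,(283*k,210*k),S,sc(462,482));print("bar root",tf(p),e)
# ray ∩ circle (hinge x .048,z .095) in tester x-z
for px in ((283*k,215*k),(288*k,250*k),(291*k,284*k)):
  for hz in (.090,.095,.100):
    o,d=ray(W,px);f=lambda t:np.hypot(tf(o+d*t)[0]-.048,(o+d*t)[2]-hz)-.0876
    from scipy.optimize import brentq
    t0=(o[2]-.30)/-d[2]; ts=np.linspace(0.05,.40,400)
    for a,b in zip(ts[:-1],ts[1:]):
        if f(a)*f(b)<0:
            q=o+d*brentq(f,a,b);print(hz,"circ",tf(q),"ang",np.arctan2(q[2]-hz,tf(q)[0]-.048))
for n,px,z in (("flange mid top",(457*k,178*k),.1225),("fl left",(419*k,180*k),.095),("fl right",(494*k,180*k),.095),("hinge?",(395*k,180*k),.095),("tube L",(437*k,80*k),.095),("tube R",(490*k,80*k),.095),("pin latch side",(541*k,180*k),.095),("lever tip",(171*k,187*k),.19),("lever tip",(171*k,187*k),.15)): print(n,tf(onz(W,px,z)))
g=cv2.cvtColor(cv2.imread("pics/w4.png"),cv2.COLOR_BGR2GRAY);print(g[200,215:245],g[220,215:245])
E
```

```text
bar end [0.1196 0.0684 0.1393] 0.0016666130570305944
bar root [0.1208 0.02   0.1496] 0.008228947699658679
0.09 circ [0.1224 0.0213 0.1362] ang 0.5559842748772449
0.09 circ [0.1356 0.0275 0.0875] ang -0.02889704733055049
0.095 circ [0.1201 0.0202 0.1447] ang 0.6037848417532735
0.095 circ [0.1353 0.0274 0.0883] ang -0.07669761420644448
0.1 circ [0.118  0.0192 0.1527] ang 0.645853770999421
0.1 circ [0.135  0.0272 0.0896] ang -0.11876654345272292
0.09 circ [0.12   0.0446 0.14  ] ang 0.6067853769719599
0.09 circ [0.1353 0.0567 0.0822] ang -0.08906324293825216
0.095 circ [0.1179 0.043  0.1478] ang 0.6473784340300351
0.095 circ [0.1349 0.0564 0.0837] ang -0.12965629999628905
0.1 circ [0.1159 0.0414 0.1554] ang 0.6842918984043977
0.1 circ [0.1344 0.0561 0.0855] ang -0.16656976437066606
0.09 circ [0.1197 0.0689 0.1403] ang 0.6120331181389673
0.09 circ [0.1352 0.0862 0.0817] ang -0.09537569333963153
0.095 circ [0.1176 0.0666 0.1482] ang 0.6519800587867896
0.095 circ [0.1348 0.0857 0.0832] ang -0.13532263398749503
0.1 circ [0.1156 0.0644 0.1557] ang 0.6884064085214106
0.1 circ [0.1343 0.0852 0.085 ] ang -0.1717489837221394
flange mid top [ 0.0035 -0.0024  0.1225]
fl left [0.0285 0.0002 0.095 ]
fl right [-0.0282  0.0002  0.095 ]
hinge? [0.0467 0.0002 0.095 ]
tube L [ 0.0169 -0.068   0.095 ]
tube R [-0.0205 -0.068   0.095 ]
pin latch side [-0.0637  0.0001  0.095 ]
lever tip [ 0.1673 -0.0005  0.19  ]
lever tip [0.1881 0.0021 0.15  ]
[167 168 166 167 166 167 164 161 157 163 173 181 183 180 171 158 143 129
 110 107 131 155 166 168 167 166 168 165 168 166] [166 166 166 165 164 167 166 166 167 163 159 167 173 180 183 178 166 154
 139 123 107 118 150 165 167 165 167 167 166 167]
```

The chamber reads home: flange edges are at ±28 mm about the line. The bar is at tester x≈0.119, z≈0.145, with the hinge at about (0.047, 0.095), so it is open by about 1.93 rad. I'll pinch the bar at y +54.

Call:
apply_moves([
  [0.0044,-0.037,0,0,0,0,-1],
  [0.0044,-0.037,0,0,0,0,-1],
  [0,0,0.05,0,0,0,-1],
  [0,0,0.04,0,0,0,-1],
  [0,0,0.025,0,0,0,-1],
  [0,0,0.017,0,0,0,-1],
  [0,0,0,0,0,0,-1],
  [0,0,0,0,0,0,-1],
], force=20)

```text
t: 18.18
tcp_pos: [0.6369, -0.1214, 0.1283]
tool_rot: [-0.037, 0.999, -0.001, 0.001]
force: [0.5, 0.3, 0.7]
finger_gap: 0.997
gripper_force: 0.0
```

```bash
python3 - <<'E'
from h import *
np.set_printoptions(precision=4,suppress=True)
s=sense();print(s["t"],s["tcp_pos"],tf(s["tcp_pos"]),s["force"])
im=snapshot("wrist");cv2.imwrite("pics/w5.png",im[:,:,::-1])
W=cam("wrist")
from h import fw
for z in(.140,.145,.150):
  for y in(.01,.05,.066): print(z,y,proj(W,fw((.1185,y,z))))
g=cv2.cvtColor(im,cv2.COLOR_RGB2GRAY)
for r in (230,260,290,320): print(r,g[r,250:390:4])
E
```

```text
18.175 [ 0.6369 -0.1214  0.1283] [0.1191 0.0564 0.1283] [0.4946 0.2526 0.6987]
0.14 0.01 [319.0904 199.0624]
0.14 0.05 [319.0031 277.3439]
0.14 0.066 [318.9716 305.5341]
0.145 0.01 [319.0814 201.3408]
0.145 0.05 [318.9922 281.6906]
0.145 0.066 [318.9602 310.5366]
0.15 0.01 [319.0717 203.7648]
0.15 0.05 [318.9807 286.2934]
0.15 0.066 [318.9481 315.8249]
230 [162 161 160 162 163 163 161 162 164 162 160 148 148 149 150 154 155 159
 161 161 161 167 168 170 173 178 180 182 187 189 190 177 169 164 164]
260 [161 162 161 160 160 162 163 162 162 162 161 162 163 160 141 172 179 151
 115 160 163 159  95  95 122 163 160 162 162 127 197 196 195 194 185]
290 [161 160 161 162 164 160 161 157  94  95  92  95  95  96 136 168 175 153
 112  93  98  95  94  95  94  83  74  74  77  75  73  77  76  54  58]
320 [160 160 160 159 159 160 160 162 161 161 161 161 161 160 160 161 160 163
 160 159 124  95  94  94  92  75  74  72  76  76  77  75  75  77  77]
```

```bash
python3 - <<'E'
from h import *
g=cv2.cvtColor(cv2.imread("pics/w5.png"),cv2.COLOR_BGR2GRAY)
print(g[285:325,314]);print(g[240,295:335]);print(g[275,295:335]);print(g[300,295:335])
W=cam("wrist")
for z in(.130,.135,.14,.145,.15):
  a=proj(W,fw((.1211,.05,z)));print(z,a,proj(W,fw((.1211,.067,z))),proj(W,fw((.1161,.05,z)))[0]-proj(W,fw((.1261,.05,z)))[0])
E
```

```text
[176 176 175 175 175 175 175 176 174 176 176 174 172 176 174 172 175 173
 175 175 175 175 175 173 174 172 173 164 158 148 141 146 155 160 159 160
 161 158 160 161]
[159 162 162 160 161 161 161 161 149 132 132 144 154 161 165 172 174 182
 184 179 172 163 157 152 146 141 129 117 109 123 147 161 161 164 162 161
 160 161 161 158]
[ 96  96  92  91  93  94  94  95  95 101 122 137 148 159 163 170 174 177
 179 174 172 162 157 152 145 136 128 116 108 113 130 145 149 155 155 153
 158 156 157 153]
[ 95  94  94  96  94  94  96  96  97 101 116 136 148 157 163 168 172 174
 177 172 169 163 158 152 149 137 125 113  97  89  94  93  95  95  91  95
  94  95  95  93]
0.13 [314.12935826 269.33165905] [314.2374383  297.92967087] 18.822352561726007
0.135 [313.98714719 273.2262195 ] [314.10225103 302.46092753] 19.331824055579148
0.14 [313.83702345 277.33747463] [313.95976918 307.23668627] 19.869642940770916
0.145 [313.67830774 281.68402744] [313.80938598 312.27728544] 20.43824282774358
0.15 [313.51024072 286.28667303] [313.65042543 317.60538345] 21.040344099135098
```

The bar is confirmed at x 0.121, z 0.145, 20.5 px wide as expected for 10 mm. I'll shift 2 mm and pinch.

Call:
apply_moves([
  [0.002,-0.002,0.001,0,0,0,0],
  [0,0,0,0,0,0,1],
  [0,0,0,0,0,0,1],
  [0,0,0,0,0,0,1],
  [0,0,0,0,0,0,1],
  [0,0,0,0,0,0,1],
  [0,0,0,0,0,0,1],
], force=20)

```text
t: 19.1
tcp_pos: [0.6342, -0.1232, 0.126]
tool_rot: [-0.037, 0.999, -0.0, -0.0]
force: [-0.2, 1.1, -1.1]
finger_gap: 0.005
gripper_force: 0.0
```

```bash
python3 - <<'E'
from h import *
np.set_printoptions(precision=4,suppress=True)
s=sense();print(s["tcp_pos"],tf(s["tcp_pos"]),s["force"],s["finger_gap"],s["gripper_force"])
hx,hz,r=.0487,.0950,.0876
a=np.linspace(.604,2.50,17);print(len(a))
P=np.stack([hx+r*np.cos(a),hz+r*np.sin(a)],1);D=np.diff(P,axis=0);print(np.stack([a[1:],-D[:,0],-D[:,1]],1)) # tool dy=-dx(tester), dz=-dz
E
```

```text
[ 0.6342 -0.1232  0.126 ] [0.1207 0.0535 0.126 ] [-0.242   1.0657 -1.087 ] 0.0050566783768359455 0.0
17
[[ 0.7225  0.0064 -0.0082]
 [ 0.841   0.0073 -0.0074]
 [ 0.9595  0.0081 -0.0064]
 [ 1.078   0.0088 -0.0054]
 [ 1.1965  0.0094 -0.0044]
 [ 1.315   0.0099 -0.0032]
 [ 1.4335  0.0102 -0.002 ]
 [ 1.552   0.0103 -0.0008]
 [ 1.6705  0.0104  0.0004]
 [ 1.789   0.0102  0.0016]
 [ 1.9075  0.01    0.0028]
 [ 2.026   0.0096  0.004 ]
 [ 2.1445  0.009   0.0051]
 [ 2.263   0.0084  0.0061]
 [ 2.3815  0.0076  0.0071]
 [ 2.5     0.0067  0.0079]]
```

The fingers closed fully with no force, so the bar was missed. I'll look numerically for where it is.

```bash
python3 - <<'E'
from h import *
np.set_printoptions(linewidth=250)
im=snapshot("wrist");cv2.imwrite("pics/w6.png",im[:,:,::-1]);g=cv2.GaussianBlur(cv2.cvtColor(im,cv2.COLOR_RGB2GRAY),(0,0),1)
print("cols",np.arange(230,410,6))
for r in range(180,345,7): print(r,g[r,230:410:6])
W=cam("wrist");s=sense();t=tf(s["tcp_pos"])
print("grasp pt px",proj(W,fw((t[0],t[1],t[2]+.019))),"tcp px",proj(W,s["tcp_pos"]))
g5=cv2.cvtColor(cv2.imread("pics/w5.png"),cv2.COLOR_BGR2GRAY);print("before")
for r in range(180,345,14): print(r,g5[r,230:410:6])
E
```

```text
cols [230 236 242 248 254 260 266 272 278 284 290 296 302 308 314 320 326 332 338 344 350 356 362 368 374 380 386 392 398 404]
180 [133 124 120 127 127 135 134 136 140 139 141 145 151 170 170 170 171 170 171 171 172 202 204 199 199 203 205 188 113 110]
187 [178 179 179 179 180 181 181 181 180 181 182 182 148 160 141 136 132 134 136 134 157 188 195 196 195 195 200 188 108 104]
194 [186 187 188 188 189 190 191 192 192 164 146 144 119  99 102  99 104 106 103 104 103  98 105  98  85  91  99 111 182 110]
201 [181 182 183 184 184 184 187 187 186 180 197 197 196 192 184 163 138 117  96  91  92  90  90 108 196 187 170 136 181 112]
208 [186 186 187 187 188 188 190 190 190 180 165 126 103  93  89  89  90  92  91  91  91  85  93 113 197 186 168 133 181 119]
215 [183 184 185 186 186 187 188 188 189 179 168 151 153 158 159 153 148 130 110  97  88  84  82  88 105 109 105  97 103  94]
222 [180 181 181 182 183 183 184 185 185 175 155 149 154 157 159 165 170 169 170 177 180 184 191 193 199 199 177 173 173 175]
229 [164 159 160 161 161 155 157 152 152 154 150 149 153 156 162 167 167 169 173 178 179 18
[... 2942 characters left out ...]
2 159 176 138 161 160  97  99 161 163 160 184 199 196 118 115 113 116]
278 [160 162 162 161 160 160 160 160 116  99 107  95  93 159 175 136  95 111 132 142 127 102  92 102  91  44  38  44  42  44]
292 [159 161 161 161 162 160 159 162 159  94  96  95  94 157 176 138  96  94  94  97  83  74  76  74  75  50  30  29  34  30]
306 [161 162 161 161 160 160 161 161 161 137  95  95  94 156 175 134  94  94  95  91  78  75  75  74  76  76  74  75  78  77]
320 [162 161 161 158 160 162 159 161 162 161 161 162 160 161 160 160 159  95  94  94  75  74  76  74  75  80  77  77  77  79]
334 [162 160 162 159 159 162 159 160 162 160 160 160 162 160 161 162 161  95  95  92  74  74  74  76  77  76  77  77  77  76]
```

```bash
python3 - <<'E'
from h import *
np.set_printoptions(linewidth=250)
g=cv2.cvtColor(cv2.imread("pics/w6.png"),cv2.COLOR_BGR2GRAY)
for r in (250,270,282,288,294,300,310,320,330,338): print(r,g[r,292:352:2])
W=cam("wrist");s=sense();t=tf(s["tcp_pos"]);print(t)
for y in(-.011,0,.011):
  for z in(0,.019,.038): print("dy",y,"dz",z,proj(W,fw((t[0],t[1]+y,t[2]+z))))
for f in ("g1","w2"): pass
E
```

```text
250 [170 170 168 171 172 170 171 161 140 160 177 185 191 185 171 161 149 137 155 170 170 169 166 167 170 176 180 179 181 180]
270 [171 170 173 169 172 171 171 158 134 156 174 184 191 184 168 156 140 120 155 170 150 105 101 101 101 100  99 100 100 101]
282 [171 170 169 163 147 138 115 100 122 156 170 181 190 180 137 110 103  90  95  99 101 101  98 100  98 103 100 101  97 102]
288 [170 161 121 100 101 102  96  87  85  87  85  85  59  26  19  40  79  84  87  86  87  92  99 101 102 102  99 100 101 100]
294 [171 167 122 102 100  99  95  89  85  88  88  88  55  18  13  30  76  88  87  88  85  91 101  99 100 100  99 101  98  99]
300 [68 24 19 20 21 31 73 86 87 88 87 86 53 24 17 32 79 89 88 85 86 82 44 16 17 25 28 30 66 92]
310 [29 32 23 21 26 54 84 90 86 87 87 84 46 17 13 29 78 88 87 87 88 86 65 21 30 28 30 31 33 37]
320 [12 15 16 17 18 62 80 84 86 87 87 77 41 16 18 26 69 87 87 89 86 87 81 37 12 15 14 11 17 14]
330 [ 21  21  18  15  20  25  43  59  90 133 147 141  71  43  43  50 124 171 169 156 124  80  49  27  21  22  20  18  19  22]
338 [32 30 27 27 28 25 23 13 22 26 32 65 37 31 39 50 88 63 20 20 17 21 27 29 29 32 29 31 26 25]
[0.12067497 0.05351185 0.12593869]
dy -0.011 dz 0 [317.86299783 260.47223461]
dy -0.011 dz 0.019 [317.74679418 275.3964561 ]
dy -0.011 dz 0.038 [317.60145727 294.06231011]
dy 0 dz 0 [317.86546656 279.3546391 ]
dy 0 dz 0.019 [317.7519274 296.0312233]
dy 0 dz 0.038 [317.61058154 316.79204295]
dy 0.011 dz 0 [317.8678452  297.54801669]
dy 0.011 dz 0.019 [317.75685328 315.83253267]
dy 0.011 dz 0.038 [317.61929317 338.49382028]
```

The closed fingertips show at rows ≥286 with a 3.5 mm gap, hiding the bar beyond row 285. So the tips closed above the bar. I'll open, go 20 mm lower and pinch again.

Call:
apply_moves([
  [0,0,0,0,0,0,-0.3],
  [0,0,0,0,0,0,-0.3],
  [0,0,0.01,0,0,0,-0.3],
  [0,0,0.01,0,0,0,-0.3],
  [0,0,0,0,0,0,1],
  [0,0,0,0,0,0,1],
  [0,0,0,0,0,0,1],
  [0,0,0,0,0,0,1],
])

```text
t: 20.15
tcp_pos: [0.6344, -0.1241, 0.1063]
tool_rot: [-0.037, 0.999, -0.001, 0.0]
force: [0.0, -2.7, -1.4]
finger_gap: 0.108
gripper_force: 21.5
```

```bash
python3 - <<'E'
from h import *
np.set_printoptions(linewidth=250,precision=4,suppress=True)
s=sense();print(s["t"],s["tcp_pos"],tf(s["tcp_pos"]),s["force"],s["finger_gap"],s["gripper_force"])
im=snapshot("wrist");g=cv2.cvtColor(im,cv2.COLOR_RGB2GRAY)
print(np.arange(284,360,3))
for r in range(230,345,8): print(r,g[r,284:360:3])
E
```

```text
20.15 [ 0.6344 -0.1241  0.1063] [0.1216 0.0537 0.1063] [ 0.0186 -2.7292 -1.3562] 0.10750209282157118 21.52529865503311
[284 287 290 293 296 299 302 305 308 311 314 317 320 323 326 329 332 335 338 341 344 347 350 353 356 359]
230 [189 162 145 137 118 101  93  92  91  89  90  89  89  88  88  88  90  90  90  91  92  88  87  90  91  88]
238 [191 168 149 148 149 150 152 152 155 156 156 152 147 130 109  99  89  81  78  76  65  67  68  66  72  72]
246 [167 158 145 146 147 148 149 152 156 155 156 155 158 160 161 165 167 168 168 168 169 168 169 166 172 177]
254 [169 161 143 144 147 148 153 152 154 156 154 158 159 162 167 164 164 165 166 167 165 169 168 168 174 173]
262 [168 161 143 146 148 148 150 150 154 155 159 160 164 164 165 165 166 165 165 166 169 171 170 168 175 176]
270 [168 167 168 160 151 147 151 153 156 159 161 160 160 162 162 161 163 167 169 168 169 168 168 169 174 176]
278 [170 168 169 169 167 168 168 156 131 156 160 158 162 160 163 164 168 169 167 167 165 166 169 168 175 176]
286 [170 169 167 137 106  84  89  84 104 154 172 186 178 163 148 113  82 108 127 149 159 163 164 170 175 177]
294 [167 163 105  96  87  87  88  73  83 153 175 183 180 162 144 109  33  85  86  88  87  98  98 100  86  79]
302 [ 20  19  19  70  87  86  86  49  44 149 171 184 179 162 145  99  24  79  86  87  87  43  13  19  18  34]
310 [ 29  30  38  83  86  89  84  38  29  94 103 166 179 163 145 100  19  63  86  87  87  71  27  24  28  28]
318 [ 16  14  56  86  84  84  84  22  26  91 107 153 152 142 144  96  16  50  87  85  85  82  25  12  14  13]
326 [ 19  20  64  72  77  86  76  20  21  90 102 104 108 101 127  86  18  33  91  88  90  89  59   9  16  16]
334 [ 20  17  12  20  21  62  91  31  30  89 100 106 105 100  92  67  38  72 163  54  13  23  19  16  24  25]
342 [ 32  24  23  25  24  21  20  25  39 107  99 104 103  98  92  75  23  25  17  24  20  18  24  25  36  25]
```

Pinched: the gap is 0.108 (about 9 mm) at 21 N, with the bar between the pads. Now I swing along the arc, checking force on the way.

Call:
apply_moves([
  [0,0.0064,-0.0082,0,0,0,1],
  [0,0.0073,-0.0074,0,0,0,1],
  [0,0.0081,-0.0064,0,0,0,1],
  [0,0,0,0,0,0,1],
])

```text
t: 20.7
tcp_pos: [0.6331, -0.1036, 0.1303]
tool_rot: [-0.038, 0.999, -0.002, 0.001]
force: [-3.7, -6.2, 6.7]
finger_gap: 0.107
gripper_force: 21.5
```

```bash
python3 - <<'E'
from h import *
np.set_printoptions(precision=4,suppress=True)
s=sense();print(s["t"],s["tcp_pos"],tf(s["tcp_pos"]),s["force"],s["finger_gap"],s["gripper_force"])
E
```

```text
20.7 [ 0.6331 -0.1036  0.1303] [0.1011 0.0539 0.1303] [-3.6792 -6.1845  6.7442] 0.1065581496626492 21.54012680053711
```

```bash
cat > arc.py <<'E'
import numpy as np,sys
cx,cz,x0,z0,a0,a1,n=map(float,sys.argv[1:8]);r=.0876
a=np.linspace(a0,a1,int(n)+1)[1:];P=np.stack([cx+r*np.cos(a),cz+r*np.sin(a)],1);D=np.diff(np.vstack([[x0,z0],P]),axis=0)
print(np.round(np.c_[a,P,-D],4))
E
python3 arc.py .0456 .0628 .0996 .1286 .883 1.403 4
```

```text
[[ 1.013   0.092   0.1371  0.0076 -0.0085]
 [ 1.143   0.0819  0.1425  0.01   -0.0054]
 [ 1.273   0.0713  0.1465  0.0106 -0.004 ]
 [ 1.403   0.0602  0.1492  0.0111 -0.0026]]
```

Call:
apply_moves([
  [0,0.0076,-0.0085,0,0,0,1],
  [0,0.01,-0.0054,0,0,0,1],
  [0,0.0106,-0.004,0,0,0,1],
  [0,0.0111,-0.0026,0,0,0,1],
  [0,0,0,0,0,0,1],
])

```text
t: 21.32
tcp_pos: [0.6299, -0.0613, 0.1504]
tool_rot: [-0.038, 0.999, -0.0, 0.001]
force: [-2.8, -1.2, 7.4]
finger_gap: 0.101
gripper_force: 20.5
```

```bash
python3 - <<'E'
from h import *
np.set_printoptions(precision=4,suppress=True)
s=sense();t=tf(s["tcp_pos"]);f=s["force"];print(s["t"],t,f,s["finger_gap"],s["gripper_force"])
d=np.array([t[0]-.0456,t[2]-.0628]);print(np.hypot(*d),np.arctan2(d[1],d[0]))
E
```

```text
21.325 [0.0586 0.0538 0.1504] [-2.8008 -1.1832  7.3982] 0.10142583749215879 20.47510027885437
0.08860410101387221 1.4234758547643995
```

```bash
python3 arc.py .0452 .0640 .0598 .1492 1.417 2.037 5
```

```text
[[ 1.541e+00  4.780e-02  1.516e-01  1.200e-02 -2.400e-03]
 [ 1.665e+00  3.700e-02  1.512e-01  1.080e-02  3.000e-04]
 [ 1.789e+00  2.620e-02  1.495e-01  1.070e-02  1.700e-03]
 [ 1.913e+00  1.580e-02  1.465e-01  1.040e-02  3.000e-03]
 [ 2.037e+00  5.800e-03  1.423e-01  1.000e-02  4.300e-03]]
```

Call:
apply_moves([
  [0,0.012,-0.0024,0,0,0,1],
  [0,0.0108,0.0003,0,0,0,1],
  [0,0.0107,0.0017,0,0,0,1],
  [0,0.0104,0.003,0,0,0,1],
  [0,0.01,0.0043,0,0,0,1],
  [0,0,0,0,0,0,1],
])

```text
t: 22.08
tcp_pos: [0.6256, -0.0061, 0.1407]
tool_rot: [-0.037, 0.999, 0.002, 0.0]
force: [2.7, 3.4, -0.5]
finger_gap: 0.105
gripper_force: 19.7
```

```bash
python3 - <<'E'
from h import *
np.set_printoptions(precision=4,suppress=True)
s=sense();t=tf(s["tcp_pos"]);f=s["force"];print(s["t"],t,f,s["finger_gap"],s["gripper_force"])
d=np.array([t[0]-.0452,t[2]-.0640]);print(np.hypot(*d),np.arctan2(d[1],d[0]))
E
python3 arc.py .0452 .0640 .0058 .1423 2.037 2.437 4
```

```text
22.075 [0.0033 0.0536 0.1407] [ 2.6873  3.3856 -0.4765] 0.10457150469125599 19.653440415859222
0.08735810333774921 2.070852991327336
[[ 2.137e+00 -1.800e-03  1.379e-01  7.600e-03  4.400e-03]
 [ 2.237e+00 -8.900e-03  1.329e-01  7.100e-03  5.100e-03]
 [ 2.337e+00 -1.550e-02  1.271e-01  6.600e-03  5.700e-03]
 [ 2.437e+00 -2.150e-02  1.207e-01  6.000e-03  6.400e-03]]
```

Call:
apply_moves([
  [0,0.0076,0.0044,0,0,0,1],
  [0,0.0071,0.0051,0,0,0,1],
  [0,0.0066,0.0057,0,0,0,1],
  [0,0.0035,0.0035,0,0,0,1],
  [0,0,0,0,0,0,1],
])

```text
t: 22.7
tcp_pos: [0.6238, 0.0167, 0.1222]
tool_rot: [-0.037, 0.999, 0.0, 0.0]
force: [3.2, -1.2, -2.9]
finger_gap: 0.105
gripper_force: 19.4
```

```bash
python3 - <<'E'
from h import *
np.set_printoptions(precision=4,suppress=True)
s=sense();t=tf(s["tcp_pos"]);f=s["force"];print(s["t"],t,f,s["finger_gap"],s["gripper_force"])
d=np.array([t[0]-.0452,t[2]-.0640]);print(np.hypot(*d),np.arctan2(d[1],d[0]))
E
python3 arc.py .0452 .0640 -.0190 .1236 2.387 2.537 5
```

```text
22.7 [-0.0196  0.0535  0.1222] [ 3.2353 -1.1667 -2.8745] 0.1048801010655098 19.4209885597229
0.08710240991942926 2.4098563651134493
[[ 2.417e+00 -2.040e-02  1.221e-01  1.400e-03  1.500e-03]
 [ 2.447e+00 -2.210e-02  1.201e-01  1.700e-03  2.000e-03]
 [ 2.477e+00 -2.380e-02  1.180e-01  1.700e-03  2.000e-03]
 [ 2.507e+00 -2.530e-02  1.159e-01  1.600e-03  2.100e-03]
 [ 2.537e+00 -2.690e-02  1.138e-01  1.500e-03  2.100e-03]]
```

Call:
apply_moves([
  [0,0.0016,0.002,0,0,0,1],
  [0,0.0016,0.002,0,0,0,1],
  [0,0,0,0,0,0,1],
])

```text
t: 23.08
tcp_pos: [0.6237, 0.0194, 0.1189]
tool_rot: [-0.037, 0.999, -0.0, 0.0]
force: [3.4, -2.4, 0.4]
finger_gap: 0.103
gripper_force: 19.6
```

Call:
apply_moves([
  [0,0.0008,0.001,0,0,0,1],
  [0,0,0,0,0,0,1],
])

```text
t: 23.32
tcp_pos: [0.6236, 0.02, 0.118]
tool_rot: [-0.037, 0.999, -0.0, 0.0]
force: [2.1, -2.5, 0.9]
finger_gap: 0.106
gripper_force: 19.7
```

Call:
apply_moves([
  [0,0.0008,0.001,0,0,0,1],
  [0,0.0008,0.001,0,0,0,1],
  [0,0,0,0,0,0,1],
])

```text
t: 23.7
tcp_pos: [0.6236, 0.0212, 0.1165]
tool_rot: [-0.037, 0.999, -0.001, 0.0]
force: [1.7, -3.7, 4.1]
finger_gap: 0.102
gripper_force: 20.0
```

```bash
python3 - <<'E'
from h import *
np.set_printoptions(precision=4,suppress=True)
s=sense();t=tf(s["tcp_pos"]);f=s["force"];print(s["t"],t,f,s["finger_gap"],s["gripper_force"])
d=np.array([t[0]-.0452,t[2]-.0640]);print(np.hypot(*d),np.arctan2(d[1],d[0]))
E
```

```text
23.7 [-0.0241  0.0536  0.1165] [ 1.6692 -3.744   4.0982] 0.10183233229997243 20.02339482307434
0.08695145209805116 2.4934690450979584
```

Call:
apply_moves([
  [0,0.0006,0.001,0,0,0,1],
  [0,0,0,0,0,0,1],
])

```text
t: 23.95
tcp_pos: [0.6236, 0.0214, 0.116]
tool_rot: [-0.037, 0.999, -0.001, 0.0]
force: [0.7, -4.5, 7.3]
finger_gap: 0.106
gripper_force: 20.4
```

On the buffer, at about 8.5 N tangential. I hold briefly, release and rise.

Call:
apply_moves([
  [0,0.0002,0.0004,0,0,0,1],
  [0,0,0,0,0,0,1],
  [0,0,0,0,0,0,0.5],
  [0,0,0,0,0,0,0.2],
  [0,0,0,0,0,0,0.2],
])

```text
t: 24.58
tcp_pos: [0.6219, 0.0233, 0.1135]
tool_rot: [-0.037, 0.999, 0.001, -0.001]
force: [-0.1, 0.8, 0.1]
finger_gap: 0.402
gripper_force: 0.0
```

Call:
apply_moves([
  [0,0,-0.02,0,0,0,0.2],
  [0,0,-0.04,0,0,0,0.2],
  [0,0,-0.04,0,0,0,1],
  [0,0,0,0,0,0,1],
  [0,0,0,0,0,0,1],
])

```text
t: 25.2
tcp_pos: [0.6222, 0.023, 0.2136]
tool_rot: [-0.037, 0.999, 0.0, -0.001]
force: [0.5, 0.2, -0.7]
finger_gap: 0.003
gripper_force: 0.0
```

```bash
python3 - <<'E'
from h import *
np.set_printoptions(precision=4,suppress=True)
s=sense();t=tf(s["tcp_pos"]);print(s["t"],t,s["force"],s["finger_gap"],s["gripper_force"])
im=snapshot("wrist");cv2.imwrite("pics/w7.png",im[:,:,::-1]);s7=snapshot("side");cv2.imwrite("pics/s7.png",s7[:,:,::-1])
W=cam("wrist")
for n,q in(("bar@.04",(-.0255,.04,.147)),("bar root",(-.0255,.008,.147)),("pivot",(-.062,0,.111)),("lever tip1.2",(-.087,0,.176)),("lev mid",(-.077,0,.155)),("flange",(0,0,.132))): print(n,proj(W,fw(q)))
g=cv2.cvtColor(im,cv2.COLOR_RGB2GRAY);np.set_printoptions(linewidth=250)
print(np.arange(270,450,6))
for r in range(120,300,8): print(r,g[r,270:450:6])
E
```

```text
25.2 [-0.026   0.0523  0.2136] [ 0.4802  0.2357 -0.6692] 0.0025578124738363673 0.0
bar@.04 [317.4347 225.0177]
bar root [317.4158 180.095 ]
pivot [364.362  163.0928]
lever tip1.2 [420.1446 173.8756]
lev mid [395.8097 169.7342]
flange [282.0878 165.8688]
[270 276 282 288 294 300 306 312 318 324 330 336 342 348 354 360 366 372 378 384 390 396 402 408 414 420 426 432 438 444]
120 [169 182 194 176 156 142 102 131 126 183 216 220 218 217 217 210 160 169 167 169 167 168 169 168 168 168 168 168 121  98]
128 [168 182 194 178 157 143 105 132 128 134 217 220 218 214 218 215 165 168 169 168 170 167 170 167 167 168 168 168  97  97]
136 [168 179 194 176 157 142 106 132 128 150 211 219 218 215 216 215 167 168 166 170 169 169 169 169 166 167 168 166  98 101]
144 [206 217 219 208 193 183 171 161 153 124 104 186 186 184 188 133 112 169 168 168 168 169 170 169 169 166 169 105  98  98]
152 [204 217 221 208 191 187 176 162 148 127 206 209 205 208 207 200 203 163 143 148 161 166 168 169 170 168 103 107  97  99]
160 [202 214 218 205 188 184 176 165 148 128 180 214 216 213 188 175 113 110 104 108 107 104 1
[... 1473 characters left out ...]
9 108 108 104  82  81  99 102  99 101 100  99  99 100  98  99  98 100]
264 [177 177 160 161 166 173 159 121  84 103 107  99  79  80  84  81  80  85  83 100 100  99  98 100  98  98  97 100  99 101]
272 [178 195 208 207 195 176 152 117  99  99 109  78  80  83  83  80  80  81  81  94 102 100 100  99  98  98  99 101 101  98]
280 [102 137 171 168 153 122 101  75  73  79  80  81  83  86  80  83  81  82  85  81 100  99 102  99 122 108  99 100 100  98]
288 [182 178 175 179 137 111  89  86  28  77  86  92  91  92  94  92  92  92  92  92  87 102 100 104 169 170 170  98 100 100]
296 [214 212 205 121 111 110  87  86  22  79  86 106 111 127 126 124 125 127 127 124 110 100 165 168 168 168 119  99 100  99]
```

The clamp bar now sits at column 315 as predicted, so the upper half is down. The lever tip is at about column 406, so φ≈1.28. I move the closed fingers beside the lever's inner face.

Call:
apply_moves([
  [0.029,0.012,0,0,0,0,1],
  [0.0283,0.012,0,0,0,0,1],
  [0,0,0,0,0,0,1],
  [0,0,0.04,0,0,0,1],
  [0,0,0.025,0,0,0,1],
  [0,0,0.0106,0,0,0,1],
  [0,0,0,0,0,0,1],
  [0,0,0,0,0,0,1],
])

```text
t: 26.3
tcp_pos: [0.5654, 0.042, 0.1396]
tool_rot: [-0.037, 0.999, -0.0, 0.001]
force: [-0.1, -0.2, -0.0]
finger_gap: 0.0
gripper_force: 0.0
```

```bash
python3 - <<'E'
from h import *
np.set_printoptions(precision=4,suppress=True,linewidth=250)
s=sense();t=tf(s["tcp_pos"]);print(s["t"],t,s["force"],s["finger_gap"])
g=cv2.cvtColor(snapshot("wrist"),cv2.COLOR_RGB2GRAY)
W=cam("wrist");print(proj(W,fw((-.081,0,.178))),proj(W,fw((-.062,0,.111))),proj(W,fw((-.081,-.008,.178))))
print(np.arange(290,500,7))
for r in range(180,345,10): print(r,g[r,290:500:7])
E
```

```text
26.3 [-0.0492 -0.0029  0.1396] [-0.0908 -0.2014 -0.0317] 2.9047973476304712e-05
[390.3255 323.1066] [338.5407 263.7915] [391.5632 306.9064]
[290 297 304 311 318 325 332 339 346 353 360 367 374 381 388 395 402 409 416 423 430 437 444 451 458 465 472 479 486 493]
180 [133 145 162 217 217 217 218 212 178 169 169 169 171 170 170 169 171 170 170 170 168 165 100  98 100  98 101  97  98 101]
190 [131 149 197 215 218 216 218 213 169 168 170 168 170 169 170 170 171 169 171 169 167  97 101 100  97 101  98  99  98  99]
200 [133 117 199 214 217 216 216 213 172 171 171 169 170 171 171 169 169 168 169 169 116 101 100 100 101  99  99  99  99  99]
210 [131 123 159 213 219 215 216 211 154 170 172 171 171 169 171 171 170 171 169 102 100  98  99  98  98  98 101 102  99 100]
220 [131 135 194 215 217 215 215 213 153 170 170 171 170 172 170 171 169 169 103 102 100  99 100 101 101  99 100  99 100  99]
230 [120 117 110  66 139 178 177 175 154 172 169 169 173 170 170 169 109  98 100 101  99 101 100 101 100 103 102  98 100  99]
240 [106  90 207 212 202 203 206 174 104 117 125 135 149 101 102  99 101  99  99  
[... 603 characters left out ...]
7  96 102 101 100 101  98  98  99  99 100  98 100 100 100 101 150 168]
300 [102  24  72  86  15  85  86  22  31  88  77  74  75  67  68  98 102 100  98  99  98 100  99 101  99  98  98  99 169 168]
310 [ 32  27  82  89  16  87  88  22  25  90  94  73  76  77 100  97  98 112 100 100 101 100 102  99 101 100 101 149 169 167]
320 [ 23  18  84  86  15  82  88  21  17  45  99  98  75  77 102  99 100 119 169 169 167 102  98 100  97  99 110 167 169 168]
330 [ 19  19  40 111  42 157 122  23  16  21  95 100  99  82  99 100  97  99 101  99  97  98  98  97  98 102 168 168 166 169]
340 [ 34  39  21  24  26  30  21  19  23  18  26  99 101  99  63  20  30  81  98 101  97  97  99 100 100 166 168 167 166 169]
```

Call:
apply_moves([
  [0,0.004,0.004,0,0,0,1],
  [0,0.004,0,0,0,0,1],
  [0,0.004,0,0,0,0,1],
  [0,0,0,0,0,0,1],
])

```text
t: 26.85
tcp_pos: [0.5634, 0.0546, 0.135]
tool_rot: [-0.038, 0.999, 0.0, 0.0]
force: [0.2, 0.3, 0.3]
finger_gap: 0.002
gripper_force: 0.0
```

Call:
apply_moves([
  [0,0.002,0,0,0,0,1],
  [0,0.002,0,0,0,0,1],
  [0,0.002,0,0,0,0,1],
  [0,0,0,0,0,0,1],
])

```text
t: 27.35
tcp_pos: [0.563, 0.0604, 0.1349]
tool_rot: [-0.037, 0.999, 0.0, 0.0]
force: [-1.2, 0.1, 0.5]
finger_gap: 0.002
gripper_force: 0.1
```

```bash
python3 - <<'E'
import numpy as np
np.set_printoptions(precision=4,suppress=True)
x0,z0=-.0677,.1349;s=.048
for i,p in enumerate(np.arange(1.2,-.01,-.1)):
    pz=.111-.005*max(0,(.8-p)/.8);x=-.062-s*np.cos(p)+.004*np.sin(p)+.0066;z=pz+s*np.sin(p)+.004*np.cos(p)-.022
    print(round(p,1),round(x,4),round(z,4),"dy",round(x0-x,4),"dz",round(z0-z,4));x0,z0=x,z
E
```

```text
1.2 -0.0691 0.1352 dy 0.0014 dz -0.0003
1.1 -0.0736 0.1336 dy 0.0045 dz 0.0016
1.0 -0.078 0.1316 dy 0.0044 dz 0.002
0.9 -0.0821 0.1291 dy 0.0041 dz 0.0025
0.8 -0.086 0.1262 dy 0.0039 dz 0.0029
0.7 -0.0895 0.1224 dy 0.0036 dz 0.0039
0.6 -0.0928 0.1182 dy 0.0032 dz 0.0042
0.5 -0.0956 0.1136 dy 0.0028 dz 0.0045
0.4 -0.0981 0.1089 dy 0.0024 dz 0.0048
0.3 -0.1001 0.1039 dy 0.002 dz 0.005
0.2 -0.1016 0.0987 dy 0.0016 dz 0.0052
0.1 -0.1028 0.0934 dy 0.0011 dz 0.0053
-0.0 -0.1034 0.088 dy 0.0006 dz 0.0054
```

Call:
apply_moves([
  [0,0.0025,0,0,0,0,1],
  [0,0.0045,0.0016,0,0,0,1],
  [0,0.0044,0.002,0,0,0,1],
  [0,0.0041,0.0025,0,0,0,1],
  [0,0,0,0,0,0,1],
])

```text
t: 27.98
tcp_pos: [0.5616, 0.0763, 0.1285]
tool_rot: [-0.038, 0.999, 0.0, -0.0]
force: [0.9, -0.2, 0.3]
finger_gap: 0.002
gripper_force: 0.0
```

```bash
python3 - <<'E'
from h import *
np.set_printoptions(precision=4,suppress=True)
s=sense();print(s["t"],tf(s["tcp_pos"]),s["force"],s["gripper_force"],s["finger_gap"])
E
```

```text
27.975 [-0.0836 -0.0042  0.1285] [ 0.881  -0.1982  0.3474] 0.0 0.0017493472129832557
```

Call:
apply_moves([
  [0,0.0039,0.0029,0,0,0,1],
  [0,0.0036,0.0039,0,0,0,1],
  [0,0,0,0,0,0,1],
])

```text
t: 28.35
tcp_pos: [0.5611, 0.0835, 0.1217]
tool_rot: [-0.038, 0.999, 0.0, -0.0]
force: [0.6, 0.2, 0.0]
finger_gap: 0.0
gripper_force: 0.0
```

```bash
python3 - <<'E'
from h import *
np.set_printoptions(precision=4,suppress=True,linewidth=250)
s=sense();print(s["t"],tf(s["tcp_pos"]),s["force"],s["gripper_force"],s["finger_gap"])
g=cv2.cvtColor(snapshot("wrist"),cv2.COLOR_RGB2GRAY)
W=cam("wrist")
for p in(1.28,.9,.7):
  for y in(-.008,.008): print(p,y,proj(W,fw((-.062-.07*np.cos(p),y,.111+.07*np.sin(p)))))
print(np.arange(290,500,7))
for r in range(220,345,8): print(r,g[r,290:500:7])
E
```

```text
28.35 [-0.0909 -0.0041  0.1217] [0.5616 0.1688 0.0123] 0.0 0.0003331228568434388
1.28 -0.008 [294.7479 333.5836]
1.28 0.008 [295.5987 368.559 ]
0.9 -0.008 [353.3168 316.4906]
0.9 0.008 [352.1036 349.2435]
0.7 -0.008 [373.879  304.7711]
0.7 0.008 [372.0797 335.9366]
[290 297 304 311 318 325 332 339 346 353 360 367 374 381 388 395 402 409 416 423 430 437 444 451 458 465 472 479 486 493]
220 [230 216 188 188 187 189 187 188 187 187 188 186 187 188 187 186 186 111 110 110 111 111 112 111 109 109 110 108 110 110]
228 [228 219 186 189 188 190 187 188 185 186 188 188 188 187 187 187 134 110 110 112 111 111 110 113 109 113 109 108 108 107]
236 [229 222 187 186 187 188 189 187 188 187 186 186 187 189 179 109 112 110 110 111 108 109 111 110 112 109 110 111 110  98]
244 [140 133 112 188 190 189 188 188 186 188 185 145 161 162 110 110 108 109 109 112 110 110 111 110 112 110 111 111 110 108]
252 [114 130 110 112 111 111 160 188 187 187 168 111 109 110 111 112 110 108 107 109 112 111 111 109 110 107 111 110 111 108]
260 [181 159 104 102 112 110 111 177 164 186 110 108 112 109 112 109 112 111 111 1
[... 603 characters left out ...]
0 110 111 108 111 110 112 112 112 112 111 110 112 110 109 111  62 131]
308 [ 34  35  90  97  21  95  94  22  20  99 104 108 108 112 109 111 109 111 111 109 112 109 109 111 111 108 107 127 141 127]
316 [ 28  33  94  96  21  93  79  23  13  71 104 106 110 112 111 109 109 109 110 112 111 110 108 110 112 109 108 177 180  96]
324 [ 19  19  73  98  18  80  71  19  17  33 105 105 111 109 110 110 111 114 174 149 121 108 111 110 109 108 116 187 184 131]
332 [ 26  25  16 105  50 109  32  17  14  19 104 105 111 111 109 111 110 109 112 111 110 110 111 108 111 108 181 183 183 184]
340 [ 34  42  20  21  33  24  18  19  25  21  34 108 110 112  69  25  35  91 109 109 112 109 110 108 109 127 185 186 184 185]
```

The handle's near edge shows at row 300 up to about column 370, which matches φ≈0.7, so the lever is following. I continue down.

Call:
apply_moves([
  [0,0.0032,0.0042,0,0,0,1],
  [0,0.0028,0.0045,0,0,0,1],
  [0,0,0,0,0,0,1],
])

```text
t: 28.78
tcp_pos: [0.561, 0.0892, 0.1133]
tool_rot: [-0.037, 0.999, -0.0, 0.0]
force: [-0.3, -1.8, 2.3]
finger_gap: 0.002
gripper_force: 1.3
```

Call:
apply_moves([
  [0,0.0024,0.0048,0,0,0,1],
  [0,0,0,0,0,0,1],
])

```text
t: 29.02
tcp_pos: [0.5608, 0.0916, 0.1087]
tool_rot: [-0.037, 0.999, 0.0, 0.0]
force: [-0.2, -0.9, 4.0]
finger_gap: 0.002
gripper_force: 1.9
```

```bash
python3 - <<'E'
from h import *
np.set_printoptions(precision=4,suppress=True)
s=sense();print(s["t"],tf(s["tcp_pos"]),s["force"],s["ft_torque"],s["finger_gap"])
E
```

```text
29.025 [-0.099  -0.0039  0.1087] [-0.2087 -0.9193  3.9953] [0.0147 0.134  0.0197] 0.002464256964534195
```

Call:
apply_moves([
  [0,0.002,0.005,0,0,0,1],
  [0,0.0008,0.0026,0,0,0,1],
  [0,0,0,0,0,0,1],
])

```text
t: 29.4
tcp_pos: [0.5607, 0.0946, 0.102]
tool_rot: [-0.037, 0.999, 0.0, 0.001]
force: [-2.2, 0.5, 9.3]
finger_gap: 0.002
gripper_force: 4.6
```

Call:
apply_moves([
  [0,0.0008,0.0026,0,0,0,1],
  [0,0,0,0,0,0,1],
])

```text
t: 29.65
tcp_pos: [0.5607, 0.0955, 0.0993]
tool_rot: [-0.037, 0.999, 0.0, 0.001]
force: [-0.5, 0.4, 8.2]
finger_gap: 0.002
gripper_force: 4.0
```

Call:
apply_moves([
  [0,0.0006,0.0025,0,0,0,1],
  [0,0,0,0,0,0,1],
])

```text
t: 29.9
tcp_pos: [0.5604, 0.0963, 0.0961]
tool_rot: [-0.037, 0.999, 0.001, 0.0]
force: [0.0, 2.0, 2.0]
finger_gap: -0.0
gripper_force: 1.3
```

Call:
apply_moves([
  [0,0.0004,0.002,0,0,0,1],
  [0,0,0,0,0,0,1],
])

```text
t: 30.15
tcp_pos: [0.5604, 0.0969, 0.0939]
tool_rot: [-0.037, 0.999, 0.001, 0.0]
force: [0.7, 2.8, 4.0]
finger_gap: -0.004
gripper_force: 2.1
```

Call:
apply_moves([
  [0,0.0002,0.0015,0,0,0,1],
  [0,0,0,0,0,0,1],
])

```text
t: 30.4
tcp_pos: [0.5603, 0.0969, 0.0923]
tool_rot: [-0.037, 0.999, 0.0, 0.0]
force: [-0.4, 1.7, 3.1]
finger_gap: 0.001
gripper_force: 1.4
```

Call:
apply_moves([
  [0,0,0.001,0,0,0,1],
  [0,0,0,0,0,0,1],
])

```text
t: 30.65
tcp_pos: [0.5604, 0.097, 0.0916]
tool_rot: [-0.037, 0.999, 0.001, 0.0]
force: [-1.1, 3.4, 5.6]
finger_gap: -0.001
gripper_force: 3.0
```

Call:
apply_moves([
  [0,0,0.001,0,0,0,1],
  [0,0,0,0,0,0,1],
])

```text
t: 30.9
tcp_pos: [0.5604, 0.0967, 0.0903]
tool_rot: [-0.037, 0.999, 0.0, 0.0]
force: [-0.5, 3.0, 3.9]
finger_gap: 0.002
gripper_force: 1.8
```

```bash
python3 - <<'E'
from h import *
np.set_printoptions(precision=4,suppress=True,linewidth=250)
s=sense();print(s["t"],tf(s["tcp_pos"]),s["force"],s["finger_gap"])
g=cv2.cvtColor(snapshot("wrist"),cv2.COLOR_RGB2GRAY)
W=cam("wrist")
for p in(.4,.2,0,):
  pz=.111-.005*max(0,(.8-p)/.8)
  for y in(-.008,.008): print(p,y,proj(W,fw((-.062-.07*np.cos(p),y,pz+.07*np.sin(p)))))
print(np.arange(290,430,4))
for r in range(220,320,6): print(r,g[r,290:430:4])
E
```

```text
30.9 [-0.1041 -0.0039  0.0903] [-0.4749  3.0234  3.8687] 0.0017046361379360003
0.4 -0.008 [372.4068 317.9275]
0.4 0.008 [370.5357 350.9444]
0.2 -0.008 [376.691 300.548]
0.2 0.008 [374.8495 331.2087]
0 -0.008 [374.5293 285.5573]
0 0.008 [372.9041 314.0871]
[290 294 298 302 306 310 314 318 322 326 330 334 338 342 346 350 354 358 362 366 370 374 378 382 386 390 394 398 402 406 410 414 418 422 426]
220 [190 192 190 193 193 192 194 192 194 194 193 191 193 194 195 193 192 191 192 193 193 193 193 193 191 191 194 194 190 194 192 170 114 113 113]
226 [192 193 192 191 192 192 193 192 190 193 193 192 192 192 191 191 193 190 192 194 194 191 193 192 193 191 192 193 191 192 168 140 114 113 113]
232 [191 191 192 193 193 191 191 191 194 192 193 193 191 193 193 191 193 193 189 192 192 192 193 193 192 194 192 193 192 129 112 113 113 114 112]
238 [193 192 192 192 192 194 192 191 192 191 191 193 194 192 193 192 191 192 192 195 193 193 191 192 192 192 192 177 135 113 110 113 112 113 112]
244 [195 194 191 193 194 190 193 191 193 193 193 194 194 192 194 192 193 191 191 192 193 192 193 191 187 129 113 114 1
[... 1079 characters left out ...]
 97  26  36 102 101  97  88  84  85  86  83  82  84  82  77 108 115 115 113 113 115 112 114 109 115 112 112 112 114]
298 [204  94  75  55 100 102  97  24  35 102  99  94  51  49  80 127 126 124 125 124 121 102 114 111 114 112 114 113 112 115 113 113 111 114 111]
304 [ 38  30  26  38 100 100  96  24  37 100  99  99  21  14  17  49 127 130 129 130 124 104 112 113 112 114 113 112 112 113 115 114 111 114 115]
310 [ 26  35  35  60 100  99  96  22  31  99  99  87  29  25  21  30 120 122 121 122 118 102 115 113 112 113 115 114 114 113 112 113 114 113 112]
316 [ 30  33  28  66 101  99  93  21  27  98 100  75  26  19  21  23 106 120 121 120 114 110 115 113 113 113 113 114 115 111 114 112 114 115 112]
```

The handle shows level to within about 0.1 rad, with its edge at row 292 and tip at column 373. I press on gently until the stop is felt.

Call:
apply_moves([
  [0,0,0.001,0,0,0,1],
  [0,0,0,0,0,0,1],
])

```text
t: 31.2
tcp_pos: [0.5604, 0.0967, 0.0896]
tool_rot: [-0.037, 0.999, 0.0, 0.0]
force: [-1.3, 4.1, 7.1]
finger_gap: -0.002
gripper_force: 3.2
```

Call:
apply_moves([
  [0,0,0.001,0,0,0,1],
  [0,0,0,0,0,0,1],
])

```text
t: 31.45
tcp_pos: [0.5604, 0.0969, 0.0884]
tool_rot: [-0.037, 0.999, 0.001, 0.0]
force: [0.7, 5.3, 5.2]
finger_gap: -0.002
gripper_force: 2.4
```

Call:
apply_moves([
  [0,0.0005,0.001,0,0,0,1],
  [0,0,0,0,0,0,1],
])

```text
t: 31.7
tcp_pos: [0.5604, 0.097, 0.0873]
tool_rot: [-0.037, 0.999, 0.0, 0.0]
force: [-0.4, 3.3, 4.1]
finger_gap: -0.003
gripper_force: 2.1
```

Call:
apply_moves([
  [0,0.0005,0.001,0,0,0,1],
  [0,0,0,0,0,0,1],
])

```text
t: 31.95
tcp_pos: [0.5604, 0.0972, 0.0866]
tool_rot: [-0.037, 0.999, -0.0, 0.0]
force: [0.1, 1.9, 6.7]
finger_gap: -0.001
gripper_force: 3.3
```

Call:
apply_moves([
  [0,0.0002,0.001,0,0,0,1],
  [0,0,0,0,0,0,1],
])

```text
t: 32.2
tcp_pos: [0.5605, 0.0972, 0.086]
tool_rot: [-0.037, 0.999, -0.0, 0.0]
force: [-0.7, 2.3, 9.6]
finger_gap: 0.003
gripper_force: 4.6
```

```bash
python3 - <<'E'
from h import *
np.set_printoptions(precision=4,suppress=True,linewidth=250)
s=sense();print(s["t"],tf(s["tcp_pos"]),s["force"],s["finger_gap"])
g=cv2.cvtColor(snapshot("wrist"),cv2.COLOR_RGB2GRAY)
W=cam("wrist")
for p in(.1,0,-.05):
  for y in(-.008,.008):
   for o in(-.002,.004): print(p,y,o,proj(W,fw((-.062-.07*np.cos(p),y,.106+.07*np.sin(p)+o))))
print(g[280:335,362]);print(g[280:335,346]);print(g[300,340:390])
E
```

```text
32.2 [-0.1046 -0.0038  0.086 ] [-0.7348  2.2736  9.6482] 0.0030720028557982768
0.1 -0.008 -0.002 [375.6016 294.1767]
0.1 -0.008 0.004 [377.7101 300.4413]
0.1 0.008 -0.002 [373.8476 323.9785]
0.1 0.008 0.004 [375.8263 331.1222]
0 -0.008 -0.002 [374.047 287.426]
0 -0.008 0.004 [376.0121 293.1884]
0 0.008 -0.002 [372.4069 316.262 ]
0 0.008 0.004 [374.2558 322.8498]
-0.05 -0.008 -0.002 [372.7865 284.2458]
-0.05 -0.008 0.004 [374.6674 289.7792]
-0.05 0.008 -0.002 [371.214  312.6204]
-0.05 0.008 0.004 [372.9857 318.954 ]
[114 114 114 114 114 113 112 108 100  85  78  82  93  96 107 114 117 120 121 121 123 122 122 122 121 122 121 123 120 117 119 121 119 119 119 120 120 119 121 117 111 111 113 115 112 114 111 112 114 116 113 112 111 113 111]
[112 113 115 113 114 115 114 111 104  96  94 100 109 112 111 115 113 104  82  55  34  21  19  14  19  20  15  25  30  25  21  24  21  25  24  25  16  22  17  22  18  19  22  22  14  15  17  21  12  21  21  12  19  20  19]
[ 18  17  20  23  17  22  34  53  79  99 117 120 124 124 124 120 123 122 122 122 122 122 123 125 121 124 120 120 121 121 119 113 104 105 106 112 112 113 116 114 115 113 113 113 113 114 114 111 112 113]
```

The handle edges now match the predicted shut position (rows 287.5, 293.5 and 320), and the force rises stiffly. One small press, then lift off and check.

Call:
apply_moves([
  [0,0,0.0007,0,0,0,1],
  [0,0,0,0,0,0,1],
])

```text
t: 32.5
tcp_pos: [0.5605, 0.0973, 0.0858]
tool_rot: [-0.037, 0.999, -0.0, 0.0]
force: [-1.7, 1.7, 12.2]
finger_gap: -0.002
gripper_force: 6.1
```

Call:
apply_moves([
  [0,0,-0.004,0,0,0,1],
  [0,0,-0.02,0,0,0,1],
  [0,0,-0.05,0,0,0,1],
  [0,0,-0.05,0,0,0,1],
  [0,0,0,0,0,0,1],
  [0,0,0,0,0,0,1],
  [0,0,0,0,0,0,1],
])

```text
t: 33.38
tcp_pos: [0.5587, 0.0972, 0.2065]
tool_rot: [-0.037, 0.999, -0.0, -0.002]
force: [-0.2, -0.7, -0.7]
finger_gap: 0.001
gripper_force: 0.0
```

```bash
python3 - <<'E'
from h import *
np.set_printoptions(precision=4,suppress=True,linewidth=250)
s=sense();print(s["t"],tf(s["tcp_pos"]),s["force"],s["finger_gap"])
im=snapshot("wrist");g=cv2.cvtColor(im,cv2.COLOR_RGB2GRAY);cv2.imwrite("pics/w9.png",im[:,:,::-1])
W=cam("wrist")
for n,q in [(f"tip{p}",(-.062-.07*np.cos(p)+.004*np.sin(p),0,.106+.07*np.sin(p)+.004)) for p in(1.2,.8,.4,.2,.1,0)]+[("bar end",(-.0285,.066,.148)),("bar open?",(-.0255,.066,.151)),("bar mid",(-.0265,.03,.148)),("flangeL",(.0275,-.0,.095)),("pivot",(-.062,0,.106))]: print(n,proj(W,fw(q)))
r0,c0=[int(v) for v in proj(W,fw((-.11,0,.11)))[::-1]]
print("rows",r0,"cols");print(np.arange(c0-70,c0+60,4))
for r in range(r0-24,r0+28,5): print(r,g[r,c0-70:c0+60:4])
E
```

```text
33.375 [-0.1047 -0.0055  0.2065] [-0.1963 -0.6736 -0.6729] 0.0012729688939044441
tip1.2 [284.7327 265.97  ]
tip0.8 [322.7299 257.3858]
tip0.4 [345.3565 246.1486]
tip0.2 [350.3663 240.465 ]
tip0.1 [351.4056 237.7293]
tip0 [351.5413 235.0974]
bar end [219.0972 331.5888]
bar open? [214.0533 333.839 ]
bar mid [212.0161 289.2891]
flangeL [164.2668 229.7277]
pivot [266.6208 233.5915]
rows 235 cols
[254 258 262 266 270 274 278 282 286 290 294 298 302 306 310 314 318 322 326 330 334 338 342 346 350 354 358 362 366 370 374 378 382]
211 [153 205 219 218 207 220 230 233 232 196 185 191 190 190 189 189 189 191 189 190 189 189 189 188 187 189 188 188 191 190 190 189 187]
216 [202 202 196 190 204 182 214 209 224 194 185 188 189 191 189 188 190 188 189 189 188 190 189 190 190 188 188 189 190 190 189 189 183]
221 [127 126 112 102 118 116  90 101 104 109 117 145 184 187 189 188 189 187 186 189 189 189 186 190 190 190 187 189 188 189 190 166 125]
226 [231 231 231 231 220  78 116 138 143 143 170 171 168 169 173 171 170 169 170 166 168 166 166 158 155 183 187 188 188 189 160 114 112]
231 [100 144 195 19
[... 246 characters left out ...]
0 112 112]
241 [119 126 178 185 143 112 144 143 138 134 193 209 208 208 207 206 208 205 203 203 204 205 202 201 152 136 137 115 112 111 112 112 112]
246 [230 231 230 231 229 214 220 198 223 211 138 162 188 187 189 189 189 188 187 189 188 190 190 188 188 187 128 110 110 113 110 113 112]
251 [139 160 158 137 145 233 229 232 230 222 172 188 191 190 189 189 189 189 189 188 188 190 189 189 189 170 112 113 112 112 114 112 111]
256 [144 229 227 141 149 225 229 234 230 226 173 189 189 189 187 187 188 190 188 188 188 190 190 172 168 146 110 111 112 112 111 113 110]
261 [144 230 229 173 146 218 230 233 232 228 173 188 190 188 191 189 188 188 188 189 189 189 132 112 111 112 112 111 111 109 110 111 112]
```

The lever stays level after release: the tip at column 350, row 235–236 matches the shut prediction of (351.5, 235). It is therefore past dead centre and holding. The arm is clear, so I hand in.

```bash
python3 -c "
from station import *
print(sign_off())"
```

```text
the job is handed in; nothing more can be done
None
```

The job is handed in: the chamber is seated on the port, the upper clamp half is closed over the flanges, and the latch lever is shut and held when I let go; `sign_off()` returned no verdict.

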